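# Check-weigh the embossing dies

### The job

Check-weigh the embossing dies on the bench scale: of the three keys on its left side, press the near one to switch it on, and the middle one to zero the empty pan, then lift every die straight up out of its rack pocket by the shank and set them all side by side on the pan. Press the far key to store the weight, move all the dies into the pine tray, and once they are in it switch the scale off with the near key again. Press one key at a time, keep the rack flat on the desk, and leave the other things where they are.

Things in the scene. Friction and masses are not known exactly. Their poses are not given: they have to be found in the camera images.
- pan_center (a point): Centre of the upper face of the scale's flat steel pan, a plate 164 mm (x) by 124 mm (y) without a rim, about 47 mm above the desk. The grey scale is fixed to the desk, 200 mm (x) by 190 mm (y); its x axis points away from the robot, y to the robot's left, z up. The key deck is a strip along the left (+y) side, its top 30 mm above the desk.
- key_power_top (a point): Centre of the top of the near spring key (on and off), a round grey cap 20 mm across on a black housing on the left deck of the scale, pressed straight down. The three keys stand in a row along the scale's x axis, near, middle, far, 58 mm apart, the row 101 mm to the left (+y) of the pan's centre; 38 mm of space lies between a key's centre and the edge of the pan; the caps stand 9 mm above their housings and 4 mm above the pan.
- key_zero_top (a point): Centre of the top of the middle spring key (zero), like the near one.
- key_store_top (a point): Centre of the top of the far spring key (store the weight), like the near one.
- key_power (a joint): Travel of the near key: 0 up, 0.005 m fully down, counted as pressed beyond 0.003 m; it springs back, and takes about 4 N to push fully down.
- key_zero (a joint): Travel of the middle key, as for the near key.
- key_store (a joint): Travel of the far key, as for the near key.
- rack: Loose oak rack, 60 mm (x) by 216 mm (y) by 24 mm high, 0.6 kg, flat on the desk; origin at the centre of its underside, z up. Four square pockets 29.5 mm wide and 16 mm deep in a row along y, 52 mm apart, at y = -78, -26, 26 and 78 mm; three or all four of them hold a die.
- die0_center (a point): Middle (half-way up) of an embossing die, 48 mm tall, about 0.12 kg: a square steel head 28 x 28 mm and 16 mm thick below, and on it a flat brass shank 32 mm tall, 10 mm thick along the die's x axis and 18 mm wide along its y axis; z points from head to shank. In the rack the head is sunk flush with the rack's top and only the shank stands out, its thickness across the rack. All dies are alike; one that is absent has no pose.
- die1_center (a point): Middle (half-way up) of an embossing die, 48 mm tall, about 0.12 kg: a square steel head 28 x 28 mm and 16 mm thick below, and on it a flat brass shank 32 mm tall, 10 mm thick along the die's x axis and 18 mm wide along its y axis; z points from head to shank. In the rack the head is sunk flush with the rack's top and only the shank stands out, its thickness across the rack. All dies are alike; one that is absent has no pose.
- die2_center (a point): Middle (half-way up) of an embossing die, 48 mm tall, about 0.12 kg: a square steel head 28 x 28 mm and 16 mm thick below, and on it a flat brass shank 32 mm tall, 10 mm thick along the die's x axis and 18 mm wide along its y axis; z points from head to shank. In the rack the head is sunk flush with the rack's top and only the shank stands out, its thickness across the rack. All dies are alike; one that is absent has no pose.
- die3_center (a point): Middle (half-way up) of an embossing die, 48 mm tall, about 0.12 kg: a square steel head 28 x 28 mm and 16 mm thick below, and on it a flat brass shank 32 mm tall, 10 mm thick along the die's x axis and 18 mm wide along its y axis; z points from head to shank. In the rack the head is sunk flush with the rack's top and only the shank stands out, its thickness across the rack. All dies are alike; one that is absent has no pose.
- tray: Loose pine tray, open above, 83 mm (x) by 268 mm (y) by 28 mm high, walls 7.5 mm and floor about 3 mm thick, 0.19 kg; origin at the centre of its underside, z up.
- block: Cork sanding block, 35 x 55 x 22 mm: to be left alone.
- rubber_bar: White eraser, 18 x 62 x 13 mm, lying in the middle of the desk: to be left alone.
Mind the look-alikes: they are no part of the job. What is shaped like the part that bears die2_center but green is not meant.

How it is judged:
By the outcome, as a careful person would: the job done as asked, in the order asked, and still so for the second after the job is handed in, with the robot touching nothing.
Of die0, die1, die2, die3 only 3 to 4 are there at a start; the rules pass over those that are not, and their reading is None.
At some moment in a run one of tray may be knocked a few centimetres aside while the robot is not near it.
Once in a run the grip may slacken for a moment while it holds something.
It also fails if it takes over 210 s, if anything falls off the work surface, if the arm or the gripper's body presses on something with over 40 N, if the wrist force passes 120 N, or if a joint passes its speed limit or range.

### The arm

A 6-joint arm with a two-finger parallel gripper is mounted at the origin on a cart in front of the work surface, level with it; the furniture and walls round the work are solid. World frame = base frame: x ahead of the robot, y to its left, z up, the work surface at z = 0. Lengths are in mm, angles in rad, forces in N, time in s.
With the tool pointing down it reaches from about 275 to 1000 mm from the base axis. Payload 8.4 kg.
Tool frame: the origin (TCP) lies midway between the tips of the shut fingers; the grasp point (between the pads) lies 19 mm behind it; z points along the fingers, y is the direction in which the jaws open and shut (so a half turn about z gives the same grasp; the last joint's range is limited). The gripper opens to 85 mm and grips with 20 to 120 N. Pads are 22 mm wide; open, the fingers measure 114 mm over their backs; the gripper's body (76 mm by 85 mm) begins 54 mm behind the grasp point. The pads swing forward as they close: fully open they stand 13 mm farther back than shut.
Start: joints at [1.284, 0.353, 1.633, -0, 1.155, -0.002], TCP at [175.602, 599.827, 231.281] pointing down, gripper open.
Joint ranges: [-2.63, 2.63], [-0.92, 2.1], [0.06, 2.66], [-1.3, 4.44], [0, 2.69], [-3.02, 3.02]. Speed limits (rad/s): [2.22, 2.22, 2.79, 3.14, 3.14, 3.14].

### API

Orientations are given as [roll, pitch, yaw] about the fixed x, y, z axes, in that order (R = Rz(yaw) Ry(pitch) Rx(roll)).
In Python, from rig import r gives the robot as it stands. The module is installed in compiled form; this text tells all that it offers.
- The arm moves only by the tool drive_tool, never from a script. Its argument "moves" is a list of rows, each a list of 3 entries, a list of its own where there are three numbers: the closure, from 0 (fully open) to 1 (shut), then the shift along the tool's x, y, z in cm, then the turn about the tool's z in degrees. In form: [[claw, [dx, dy, dz], roll], ...]. A call has 1 to 12 rows; each row is the pose to reach, as a shift and turn from the pose measured when the call began, along the tool's axes at that moment; what a row does not reach only later rows make up. A row lasts 1/8 s, in which the tool goes at most 62.5 mm and 10.7 degrees, less where a joint would pass 70% of its speed; a pose out of reach is approached as far as the arm can. A call with a gripper value outside its range is refused whole. The fingers move at their own pace and stop on an object; "grip_force" is the grip in N (left out, the last holds). Time passes only in rows, so rows that repeat a pose let the fingers close. It gives the time, the measured TCP pose, the force and the opening at its end, in the units of the state.
- r.sense(): the state, without advancing time (a new reading comes with each control period).
- r.grab_frame(name): name is "side" or "top"; returns a dict with "color" (400x640x3 uint8, red, green, blue), "fx", "fy", "cx", "cy" (pixels), "pose" (4x4, takes a point from camera to world coordinates). Camera axes: x right, y up, looking along -z (the intrinsics and any distortion apply to the point x, -y, -z); pixel columns grow to the right and rows downward; lengths in mm; the calibration is good to about 2 mm. A picture is of the moment at which its call begins. There is no depth.
- r.sign_off(): hands the job in, once; it reports no verdict.
Trained networks look in the newest picture that a camera, given by its name, has taken for a name from the list of things; names that differ only in an ending like _2 or _b are one class to them, and where a whole thing is asked for, a point or a joint stands for the part that bears it (a point fixed in the world has none). Each returns a list of dicts, best first, with "score" (0 to 1); they miss things now and then, are a little off and sometimes report something else, mostly with a low value. They report only what shows in the picture. A call takes as long as a camera call. They do not tell look-alikes from the thing itself.
- r.outline_of(thing, camera): "mask" (400x640 bool, what is visible of it) and "at" ([column, row] in pixels, amid what is visible of it).
- r.spot_point(thing, camera): "at" ([column, row] in pixels: a listed point, or the origin of a listed thing).
The state is a dict: "clock": time; "qpos": joint angles; "qvel": joint speeds; "joint_efforts": joint torques, N m; "eef_pos": TCP position; "tcp_rot": TCP orientation; "contact_force": force on the tool from outside, world axes, zero at the start; "wrist_torque": the same for the moment, N m; "opening": opening from 0.0 (shut) to 1.0 (fully open).
Only numpy, scipy, OpenCV 4.12 (cv2) and the standard library are available. Lean on these libraries where they do the work, as an engineer would, in place of code of your own. Each camera call takes 0.05 s, during which the arm holds its last target.

## Working session

There is one attempt and no reset: what is moved stays moved. The work goes in short steps, Python scripts to look and compute and a tool call to move; the robot and the scene stay as the last step left them, time stands still between calls to the robot, and variables do not carry over. Pictures are saved under pics/ and viewed, and the job is handed in when it is done.

Besides the shell and the picture viewer there is one more tool, called after ">>>" as name(argument=value, ...) on one line, values as JSON. drive_tool: Moves the arm, as the interface text tells. Its arguments: {"type":"object","properties":{"moves":{"type":"array"},"grip_force":{"type":"number"}},"required":["moves"]}

```bash
mkdir -p pics; python3 - <<'E'
from rig import r
import cv2
s=r.sense(); print({k:np.round(v,3) if 0 else v for k,v in s.items()})
for n in("top","side"):
    f=r.grab_frame(n); cv2.imwrite(f"pics/{n}0.png",f["color"][:,:,::-1]); print(n,[f[k] for k in("fx","fy","cx","cy")],f.keys()); print(f["pose"].round(3))
E
```

```text
{'clock': 0.0, 'qpos': array([ 1.28359382e+00,  3.53653699e-01,  1.63416200e+00,  2.42972515e-05,
        1.15519968e+00, -2.39748600e-03]), 'qvel': array([-0.00140266,  0.00260372, -0.00170878,  0.00072243, -0.00176799,
        0.0002198 ]), 'joint_efforts': array([ 1.23670168e-03, -6.05251694e+01, -3.42090297e+01,  1.96454716e-04,
        9.06103291e-03,  1.59944352e-05]), 'eef_pos': array([175.45797867, 599.35252812, 230.54629607]), 'tcp_rot': array([-3.14016999e+00, -2.56258770e-05,  2.85677778e+00]), 'contact_force': array([-0.15772448, -0.39466287,  0.5388888 ]), 'wrist_torque': array([-0.01243989, -0.01942739,  0.03243956]), 'opening': 0.9991501971628218}
top [438.2527136387083, 438.2527136387083, 316.9484152814644, 202.50307505017483] dict_keys(['color', 'fx', 'fy', 'cx', 'cy', 'pose'])
[[ 2.300000e-02  9.970000e-01 -7.800000e-02  4.245360e+02]
 [-1.000000e+00  2.200000e-02 -2.100000e-02  4.468500e+01]
 [-1.900000e-02  7.800000e-02  9.970000e-01  1.264858e+03]
 [ 0.000000e+00  0.000000e+00  0.000000e+00  1.000000e+00]]
side [491.2641600071539, 491.2641600071539, 330.92702174361744, 201.0107469151979] dict_keys(['color', 'fx', 'fy', 'cx', 'cy', 'pose'])
[[ 9.49000e-01  1.28000e-01 -2.86000e-01  2.16922e+02]
 [-3.13000e-01  3.11000e-01 -8.98000e-01 -8.92828e+02]
 [-2.60000e-02  9.42000e-01  3.35000e-01  4.17504e+02]
 [ 0.00000e+00  0.00000e+00  0.00000e+00  1.00000e+00]]
```

View pics/top0.png

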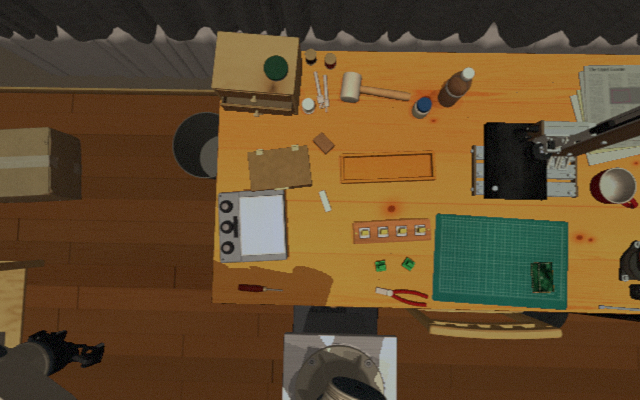

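View pics/side0.png

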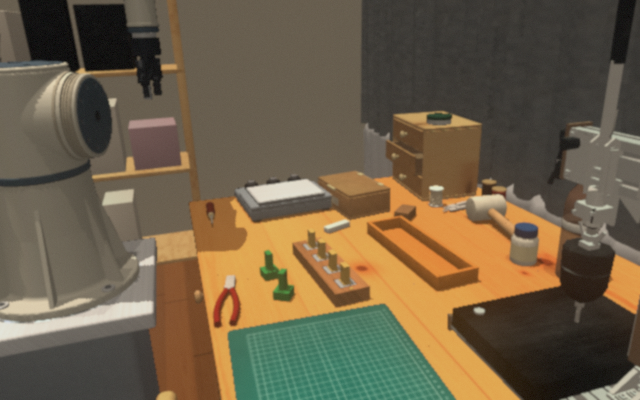

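Top view: scale around (252,226) with three black keys at columns ~227, rows 206/227/248. The rack is at (392,231) with four dies, the green look-alikes at (380,265) and (408,264), the tray at (388,166) and the eraser at (325,201).

```bash
cat > h.py <<'E'
from rig import r
import numpy as np, cv2
def ray(f,px):
    d=np.array([(px[0]-f["cx"])/f["fx"],-(px[1]-f["cy"])/f["fy"],-1.0]); P=f["pose"]
    return P[:3,3],P[:3,:3]@d
def at_z(f,px,z):
    o,d=ray(f,px); return o+d*(z-o[2])/d[2]
def proj(f,p):
    P=f["pose"]; c=P[:3,:3].T@(np.array(p)-P[:3,3]); return np.array([f["cx"]+f["fx"]*c[0]/-c[2], f["cy"]-f["fy"]*c[1]/-c[2]])
def tri(rs):
    A=np.zeros((3,3));b=np.zeros(3)
    for o,d in rs:
        d=d/np.linalg.norm(d);M=np.eye(3)-np.outer(d,d);A+=M;b+=M@o
    return np.linalg.solve(A,b)
def tool():
    """pose + rotation matrix"""
    from scipy.spatial.transform import Rotation as R
    s=r.sense(); return s, R.from_euler('xyz',s["tcp_rot"]).as_matrix()
def togo(target,yaw=None):
    s,M=tool(); d=M.T@(np.array(target)-s["eef_pos"])/10
    out=f"shift cm {d.round(2)} pos {s['eef_pos'].round(1)} rot {s['tcp_rot'].round(3)} F {s['contact_force'].round(1)} t {s['clock']:.2f} op {s['opening']:.2f}"
    if yaw is not None:
        a=yaw-s['tcp_rot'][2]; a=(a+np.pi/2)%np.pi-np.pi/2
        out+=f" turn deg(about world z) {np.degrees(a):.1f} -> tool z {-np.degrees(a):.1f}; q6 {s['qpos'][5]:.2f}"
    print(out)
E
python3 - <<'E'
from h import *
f={n:r.grab_frame(n) for n in("top","side")}
Z={'pan_center':47,'key_power_top':51,'key_zero_top':51,'key_store_top':51,'rack':0,'tray':0,'die0_center':32,'die1_center':32,'die2_center':32,'die3_center':32,'block':11,'rubber_bar':6.5}
for t,z in Z.items():
    R={}
    for n in f:
        L=r.spot_point(t,n); R[n]=L
        print(t,n,[(np.round(l["at"],1).tolist(),round(l["score"],2),at_z(f[n],l["at"],z).round(0)[:2].tolist()) for l in L[:6]])
    if R["top"] and R["side"]: print("   tri",tri([ray(f[n],R[n][0]["at"]) for n in f]).round(1))
E
```

```text
pan_center top [([260.1, 225.1], 0.87, [453.0, 227.0]), ([322.4, 142.5], 0.18, [689.0, 59.0])]
pan_center side [([336.4, 227.6], 0.74, [495.0, -51.0]), ([282.6, 188.5], 0.72, [453.0, 232.0]), ([344.8, 276.0], 0.48, [444.0, -243.0]), ([405.2, 217.2], 0.15, [643.0, -52.0])]
   tri [516.8 221.7 -62.3]
key_power_top top [([226.2, 245.8], 0.58, [393.0, 318.0])]
key_power_top side [([251.0, 179.8], 0.6, [391.0, 322.0])]
   tri [391.7 318.4  52. ]
key_zero_top top [([419.8, 228.8], 0.71, [452.0, -215.0]), ([225.1, 226.3], 0.5, [447.0, 324.0])]
key_zero_top side [([274.2, 177.2], 0.57, [451.0, 321.0])]
   tri [ 403.  -174.3  200.9]
key_store_top top [([225.9, 203.2], 0.43, [511.0, 324.0])]
key_store_top side [([293.5, 173.7], 0.43, [506.0, 333.0])]
   tri [507.6 324.1  53.4]
rack top [([391.7, 232.0], 0.82, [443.0, -146.0])]
rack side [([326.5, 274.4], 0.71, [444.0, -143.0])]
   tri [ 442.9 -145.5    1.4]
tray top [([384.2, 168.2], 0.89, [627.0, -122.0])]
tray side [([413.3, 254.1], 0.6, [625.0, -125.0]), ([321.0, 253.1], 0.51, [461.0, -56.0])]
   tri [ 627.1 -122.2   -1.5]
die0_center top [
[... 369 characters left out ...]
.0]), ([383.8, 230.2], 0.4, [447.0, -119.0])]
die2_center side [([271.0, 263.0], 0.8, [349.0, -126.0]), ([282.1, 283.7], 0.64, [351.0, -205.0]), ([324.4, 251.9], 0.6, [449.0, -117.0])]
   tri [ 349.6 -112.8   25.6]
die3_center top [([361.6, 232.9], 0.66, [438.0, -57.0])]
die3_center side [([311.5, 238.7], 0.51, [444.0, -52.0])]
   tri [439.9 -57.1  34.5]
block top [([322.8, 142.4], 0.73, [697.0, 58.0])]
block side [([335.2, 228.4], 0.61, [518.0, 27.0]), ([328.3, 273.1], 0.6, [442.0, -159.0])]
   tri [618.3  75.9  -1.8]
rubber_bar top [([324.2, 144.3], 0.7, [693.0, 54.0]), ([326.8, 200.2], 0.68, [530.0, 43.0])]
rubber_bar side [([337.1, 225.9], 0.63, [530.0, 49.0])]
   tri [616.5  71.2   4.6]
```

```bash
python3 - <<'E'
from h import *
f=r.grab_frame("top"); c=f["color"][:,:,::-1]
a=cv2.resize(c[182:270,210:295],None,fx=6,fy=6,interpolation=cv2.INTER_CUBIC)
b=cv2.resize(c[215:275,345:435],None,fx=8,fy=8,interpolation=cv2.INTER_CUBIC)
cv2.imwrite("pics/scale1.png",a);cv2.imwrite("pics/rack1.png",b)
E
```

```text
(no output)
```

View pics/scale1.png

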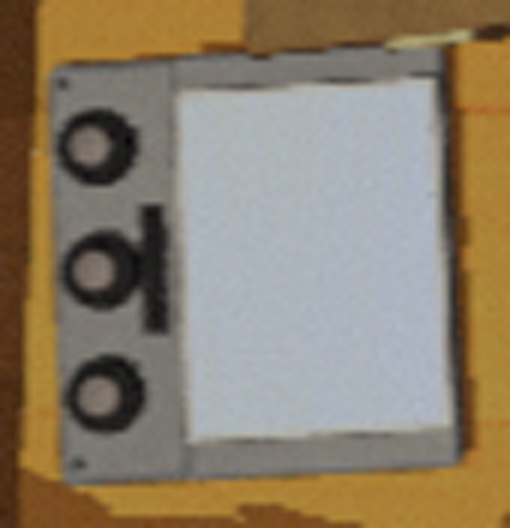

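View pics/rack1.png

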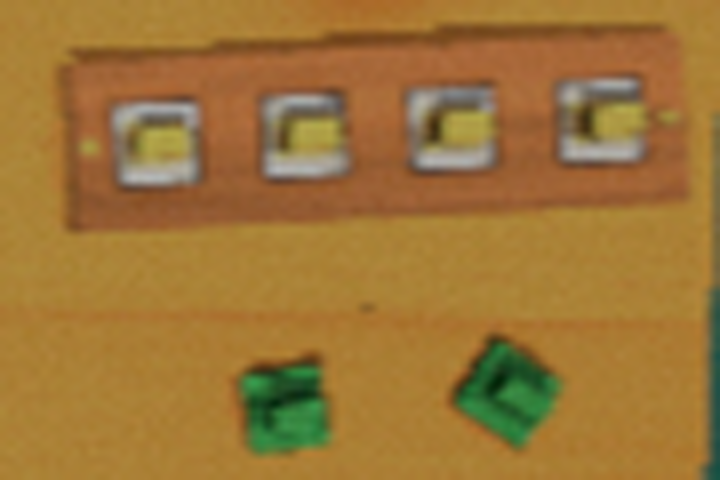

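```bash
python3 - <<'E'
from h import *
f=r.grab_frame("top")
def A(p,o,s,z): return at_z(f,[(p[0]+.5)/s-.5+o[0],(p[1]+.5)/s-.5+o[1]],z)[:2]
for n,p in dict(store=(92,147),zero=(100,269),power=(99,396)).items(): print(n,A(p,(210,182),6,51).round(1))
pan=[A(p,(210,182),6,47) for p in((178,93),(436,80),(451,428),(188,441))]
print(np.round(pan,1),np.mean(pan,0)); v=(pan[0]-pan[3]+pan[1]-pan[2]); w=pan[0]-pan[1]+pan[3]-pan[2]
print("pan x dir deg",np.degrees(np.arctan2(v[1],v[0])),np.linalg.norm(v)/2,"y",np.degrees(np.arctan2(w[1],w[0]))-90,np.linalg.norm(w)/2)
c=np.mean(pan,0)
for yaw in (np.arctan2(v[1],v[0]),):
  u=np.array([np.cos(yaw),np.sin(yaw)]);l=np.array([-u[1],u[0]])
  for k in(-58,0,58): print((c+l*101+u*k).round(1))
rk=[A(p,(345,215),8,24) for p in((72,62),(680,30),(687,197),(72,229))]
print(np.round(rk,1),np.mean(rk,0)); w=rk[0]-rk[1]+rk[3]-rk[2]; print("rack yaw",np.degrees(np.arctan2(-w[0],w[1])),np.linalg.norm(w)/2,[np.linalg.norm(rk[0]-rk[3]),np.linalg.norm(rk[1]-rk[2])])
for p in((157,144),(305,137),(452,129),(601,121)): print("head",A(p,(345,215),8,24).round(1))
for p in((168,142),(318,135),(468,127),(620,119)): print("shank",A(p,(345,215),8,56).round(1))
for n in("rubber_bar","tray","rack"):
    m=r.outline_of(n,"top"); 
    for o in m[:2]:
        cs,_=cv2.findContours(o["mask"].astype(np.uint8),0,2); k=max(cs,key=cv2.contourArea)
        z={"rubber_bar":13,"tray":28,"rack":24}[n]
        b=cv2.boxPoints(cv2.minAreaRect(k)); W=np.array([at_z(f,q,z)[:2] for q in b]); print(n,o["score"],W.round(0).tolist(),W.mean(0).round(1))
E
```

```text
store [503.4 326.3]
zero [446.9 320.3]
power [388.4 318.5]
[[529.7 287.9]
 [538.4 167.5]
 [377.4 155.9]
 [368.6 277.3]] [453.54003777 222.13487722]
pan x dir deg 3.9493534638336354 161.4592136703876 y 4.142144576681289 121.24071683992491
[388.7 318.9]
[446.6 322.9]
[504.4 326.9]
[[ 467.1  -34.3]
 [ 483.2 -248. ]
 [ 424.6 -250.6]
 [ 408.4  -35.3]] [ 445.82052817 -142.03375533]
rack yaw 4.304637675462553 215.12128614654057 [np.float64(58.74869428655484), np.float64(58.65176807537753)]
head [438.9 -64.7]
head [ 442.6 -116.7]
head [ 446.5 -168.2]
head [ 450.5 -220.4]
shank [439.3 -65.6]
shank [ 442.9 -116.9]
shank [ 446.8 -168.2]
shank [ 450.7 -220.1]
rubber_bar 0.6 [[464.0, -204.0], [464.0, -235.0], [436.0, -235.0], [435.0, -204.0]] [ 449.8 -219.4]
tray 0.77 [[662.0, 12.0], [678.0, -258.0], [592.0, -262.0], [576.0, 8.0]] [ 627. -125.]
tray 0.61 [[447.0, 339.0], [457.0, 329.0], [447.0, 319.0], [437.0, 329.0]] [447.  329.1]
rack 0.55 [[465.0, -30.0], [483.0, -246.0], [424.0, -250.0], [406.0, -35.0]] [ 444.5 -140.1]
```

```bash
python3 - <<'E'
from h import *
togo((388.6,318.8,100),np.radians(94))
E
```

```text
shift cm [-28.34 -20.99  13.13] pos [175.6 599.8 231.3] rot [3.142 0.    2.857] F [-0.  -0.9  0.4] t 1.65 op 1.00 turn deg(about world z) -69.7 -> tool z 69.7; q6 -0.00
```

>>> drive_tool(moves=[[1,[-3.5,-2.5,1],9],[1,[-8,-6,3],18],[1,[-12,-9,5],28],[1,[-16,-12,7],38],[1,[-20,-15,9],48],[1,[-24,-18,11],58],[1,[-28.3,-21,13],69.7],[1,[-28.3,-21,13.1],69.7],[1,[-28.3,-21,13.1],69.7],[1,[-28.3,-21,13.1],69.7]], grip_force=40)

```text
clock: 2.9
eef_pos: [388.0, 319.9, 100.8]
tcp_rot: [3.141, -0.001, 1.643]
contact_force: [-0.7, 0.2, -0.3]
opening: -0.001
```

```bash
python3 - <<'E'
from h import *
togo((388.6,318.8,53),np.radians(94))
f=r.grab_frame("side"); cv2.imwrite("pics/s1.png",cv2.resize(f["color"][120:240,200:380,::-1],None,fx=4,fy=4))
E
```

```text
shift cm [-0.12  0.05  4.78] pos [388.  319.9 100.8] rot [ 3.141e+00 -1.000e-03  1.643e+00] F [-0.7  0.2 -0.3] t 2.90 op -0.00 turn deg(about world z) -0.1 -> tool z 0.1; q6 0.61
```

View pics/s1.png

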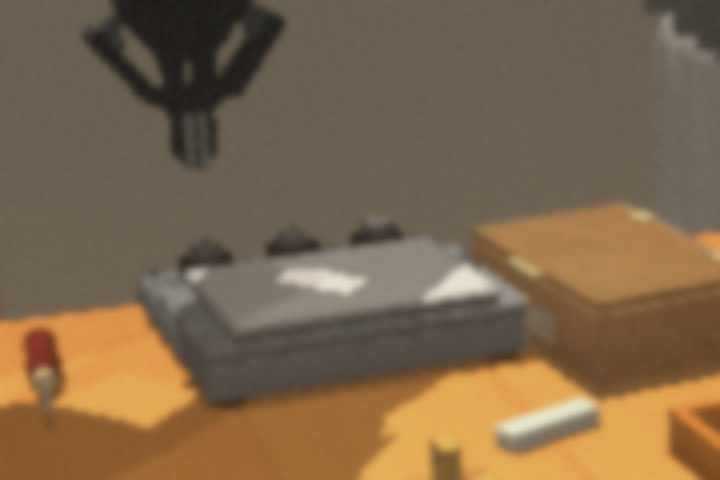

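Tool sits above the near key (tips at crop (195,165), key at (205,250)). Lowering.

>>> drive_tool(moves=[[1,[-0.1,0,2.5],0],[1,[-0.1,0,4.2],0],[1,[-0.1,0,4.6],0],[1,[-0.1,0,4.8],0],[1,[-0.1,0,4.8],0]])

```text
clock: 3.58
eef_pos: [388.2, 319.2, 53.2]
tcp_rot: [3.14, -0.001, 1.643]
contact_force: [0.5, 0.3, 0.9]
opening: -0.003
```

>>> drive_tool(moves=[[1,[0,0,0.2],0],[1,[0,0,0.3],0],[1,[0,0,0.4],0],[1,[0,0,0.4],0]])

```text
clock: 4.08
eef_pos: [388.6, 319.5, 49.3]
tcp_rot: [3.14, -0.001, 1.643]
contact_force: [1.4, 1.0, 2.0]
opening: 0.002
```

>>> drive_tool(moves=[[1,[0,0,0.1],0],[1,[0,0,0.2],0],[1,[0,0,0.2],0]])

```text
clock: 4.45
eef_pos: [388.5, 319.5, 47.3]
tcp_rot: [3.14, -0.001, 1.643]
contact_force: [0.1, -0.1, 3.9]
opening: -0.001
```

>>> drive_tool(moves=[[1,[0,0,0.1],0],[1,[0,0,0.1],0]])

```text
clock: 4.7
eef_pos: [388.6, 319.5, 46.3]
tcp_rot: [3.14, -0.001, 1.643]
contact_force: [-0.6, 0.3, 4.4]
opening: 0.002
```

>>> drive_tool(moves=[[1,[0,0,0.07],0],[1,[0,0,0.07],0]])

```text
clock: 4.95
eef_pos: [388.6, 319.5, 46.0]
tcp_rot: [3.14, -0.001, 1.643]
contact_force: [-1.0, -0.9, 9.6]
opening: -0.0
```

>>> drive_tool(moves=[[1,[0,0,-0.5],0],[1,[0,0,-2],0],[1,[0,0,-3],0],[1,[0,0,-3],0]])

```text
clock: 5.45
eef_pos: [389.0, 319.9, 77.0]
tcp_rot: [3.138, -0.002, 1.643]
contact_force: [-0.6, 0.5, 0.2]
opening: 0.002
```

```bash
python3 - <<'E'
from h import *
togo((446.7,322.0,70),np.radians(94))
f=r.grab_frame("top"); c=f["color"][:,:,::-1]
cv2.imwrite("pics/t2.png",cv2.resize(c[182:270,210:295],None,fx=6,fy=6,interpolation=cv2.INTER_CUBIC))
E
```

```text
shift cm [-0.2   5.77  0.72] pos [389.  319.9  77. ] rot [ 3.138e+00 -2.000e-03  1.643e+00] F [-0.6  0.5  0.2] t 5.45 op 0.00 turn deg(about world z) -0.1 -> tool z 0.1; q6 0.61
```

View pics/t2.png

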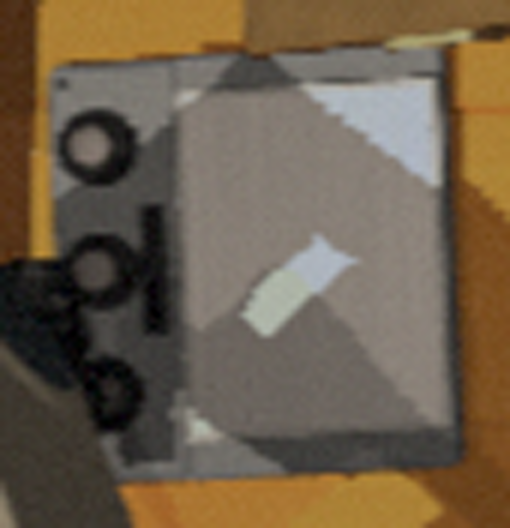

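Bottomed out at z=46.0 (9.6 N), so the key top is at about 51 as expected. No display to read in the picture. Next the zero key.

>>> drive_tool(moves=[[1,[-0.1,3,0.5],0],[1,[-0.2,5.8,0.7],0],[1,[-0.2,5.8,1.8],0],[1,[-0.2,5.8,2.4],0],[1,[-0.2,5.8,2.4],0],[1,[-0.2,5.8,2.4],0]])

```text
clock: 6.25
eef_pos: [446.2, 321.9, 52.6]
tcp_rot: [3.139, -0.002, 1.643]
contact_force: [-0.7, 0.4, -0.8]
opening: -0.0
```

>>> drive_tool(moves=[[1,[0,0,0.2],0],[1,[0,0,0.4],0],[1,[0,0,0.55],0],[1,[0,0,0.6],0],[1,[0,0,0.6],0]])

```text
clock: 6.88
eef_pos: [446.2, 322.0, 46.7]
tcp_rot: [3.139, -0.002, 1.643]
contact_force: [-2.1, 1.0, 3.2]
opening: -0.002
```

>>> drive_tool(moves=[[1,[0,0,0.07],0],[1,[0,0,0.07],0]])

```text
clock: 7.12
eef_pos: [446.2, 322.0, 46.1]
tcp_rot: [3.139, -0.002, 1.643]
contact_force: [-2.0, 0.3, 4.3]
opening: -0.002
```

>>> drive_tool(moves=[[1,[0,0,-0.5],0],[1,[0,0,-4],0],[1,[0,0,-10],0],[1,[0,0,-10],0]])

```text
clock: 7.62
eef_pos: [448.5, 323.3, 150.4]
tcp_rot: [3.132, -0.006, 1.643]
contact_force: [-0.6, 0.9, 0.2]
opening: 0.003
```

```bash
python3 - <<'E'
from h import *
togo((442.6,-116.7,120),np.radians(94.2))
for p in ((439.2,-64.9),(442.8,-116.7),(446.6,-168.2),(450.6,-220.2)): togo((*p,120),np.radians(94.2))
E
```

```text
shift cm [-43.86  -3.8    2.75] pos [448.5 323.3 150.4] rot [ 3.132 -0.006  1.643] F [-0.6  0.9  0.2] t 7.62 op 0.00 turn deg(about world z) 0.0 -> tool z -0.0; q6 0.55
shift cm [-38.67  -3.77   2.78] pos [448.5 323.3 150.4] rot [ 3.132 -0.006  1.643] F [-0.6  0.9  0.2] t 7.62 op 0.00 turn deg(about world z) 0.0 -> tool z -0.0; q6 0.55
shift cm [-43.86  -3.78   2.75] pos [448.5 323.3 150.4] rot [ 3.132 -0.006  1.643] F [-0.6  0.9  0.2] t 7.62 op 0.00 turn deg(about world z) 0.0 -> tool z -0.0; q6 0.55
shift cm [-49.02  -3.78   2.72] pos [448.5 323.3 150.4] rot [ 3.132 -0.006  1.643] F [-0.6  0.9  0.2] t 7.62 op 0.00 turn deg(about world z) 0.0 -> tool z -0.0; q6 0.55
shift cm [-54.24  -3.75   2.69] pos [448.5 323.3 150.4] rot [ 3.132 -0.006  1.643] F [-0.6  0.9  0.2] t 7.62 op 0.00 turn deg(about world z) 0.0 -> tool z -0.0; q6 0.55
```

>>> drive_tool(moves=[[0.5,[-6,-0.5,0],0],[0,[-12,-1,0],0],[0,[-18,-2,0.5],0],[0,[-24,-2.5,1],0],[0,[-30,-3,2],0],[0,[-35,-3.5,2.8],0],[0,[-38.7,-3.8,2.8],0],[0,[-38.7,-3.8,2.8],0],[0,[-38.7,-3.8,2.8],0]])

```text
clock: 8.75
eef_pos: [438.3, -65.1, 119.3]
tcp_rot: [3.134, -0.006, 1.642]
contact_force: [-0.8, 0.5, 0.0]
opening: 1.002
```

```bash
python3 - <<'E'
from h import *
togo((439.2,-64.9,30),np.radians(94.2))
f=r.grab_frame("side"); cv2.imwrite("pics/s3.png",cv2.resize(f["color"][180:310,240:440,::-1],None,fx=4,fy=4))
E
```

```text
shift cm [-0.04  0.02  8.93] pos [438.3 -65.1 119.3] rot [ 3.134 -0.006  1.642] F [-0.8  0.5  0. ] t 8.75 op 1.00 turn deg(about world z) 0.1 -> tool z -0.1; q6 -0.24
```

View pics/s3.png

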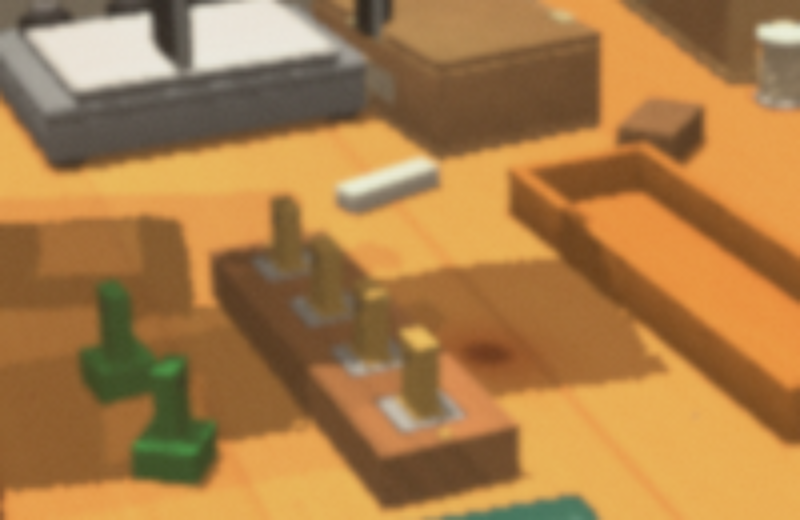

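Fingers (crop (175,60) and (375,20)) straddle the farthest die at crop (285,230). Descend.

>>> drive_tool(moves=[[0,[0,0,3],0],[0,[0,0,6],0],[0,[0,0,8],0],[0,[0,0,8.9],0],[0,[0,0,8.9],0]])

```text
clock: 9.43
eef_pos: [439.0, -63.5, 30.2]
tcp_rot: [3.134, -0.006, 1.645]
contact_force: [0.3, -0.2, -0.2]
opening: 0.999
```

>>> drive_tool(moves=[[0.5,[0,0,0],0],[0.8,[0,0,0],0],[1,[0,0,0],0],[1,[0,0,0],0],[1,[0,0,0],0],[1,[0,0,0],0],[1,[0,0,0],0]], grip_force=60)

```text
clock: 10.3
eef_pos: [439.2, -63.5, 30.4]
tcp_rot: [3.134, -0.006, 1.645]
contact_force: [0.2, -0.5, 3.5]
opening: 0.109
```

>>> drive_tool(moves=[[1,[0,0,-0.3],0],[1,[0,0,-0.6],0],[1,[0,0,-0.9],0],[1,[0,0,-1.2],0],[1,[0,0,-1.5],0],[1,[0,0,-1.8],0],[1,[0,0,-2.2],0],[1,[0,0,-3.5],0],[1,[0,0,-6],0],[1,[0,0,-6],0]])

```text
clock: 11.55
eef_pos: [440.2, -64.2, 92.2]
tcp_rot: [3.13, -0.005, 1.645]
contact_force: [-0.1, -0.6, -2.3]
opening: 0.1
```

```bash
python3 - <<'E'
from h import *
f=r.grab_frame("side"); cv2.imwrite("pics/s4.png",cv2.resize(f["color"][180:310,240:440,::-1],None,fx=4,fy=4))
u=np.array([np.cos(np.radians(4)),np.sin(np.radians(4))]);l=np.array([-u[1],u[0]])
for a,b in((40,28),(40,-28),(-40,28),(-40,-28)):
  p=np.array([453.6,222.2])+u*a+l*b; print(p.round(1)); togo((*p,120),np.radians(94))
E
```

```text
[491.5 252.9]
shift cm [31.24  7.56 -2.62] pos [439.5 -64.1  91.3] rot [ 3.131 -0.006  1.645] F [-0.1 -0.1 -0.9] t 11.60 op 0.10 turn deg(about world z) -0.2 -> tool z 0.2; q6 -0.24
[495.5 197.1]
shift cm [25.64  7.53 -2.65] pos [439.5 -64.1  91.3] rot [ 3.131 -0.006  1.645] F [-0.1 -0.1 -0.9] t 11.60 op 0.10 turn deg(about world z) -0.2 -> tool z 0.2; q6 -0.24
[411.7 247.3]
shift cm [31.28 -0.44 -2.7 ] pos [439.5 -64.1  91.3] rot [ 3.131 -0.006  1.645] F [-0.1 -0.1 -0.9] t 11.60 op 0.10 turn deg(about world z) -0.2 -> tool z 0.2; q6 -0.24
[415.7 191.5]
shift cm [25.68 -0.47 -2.73] pos [439.5 -64.1  91.3] rot [ 3.131 -0.006  1.645] F [-0.1 -0.1 -0.9] t 11.60 op 0.10 turn deg(about world z) -0.2 -> tool z 0.2; q6 -0.24
```

View pics/s4.png

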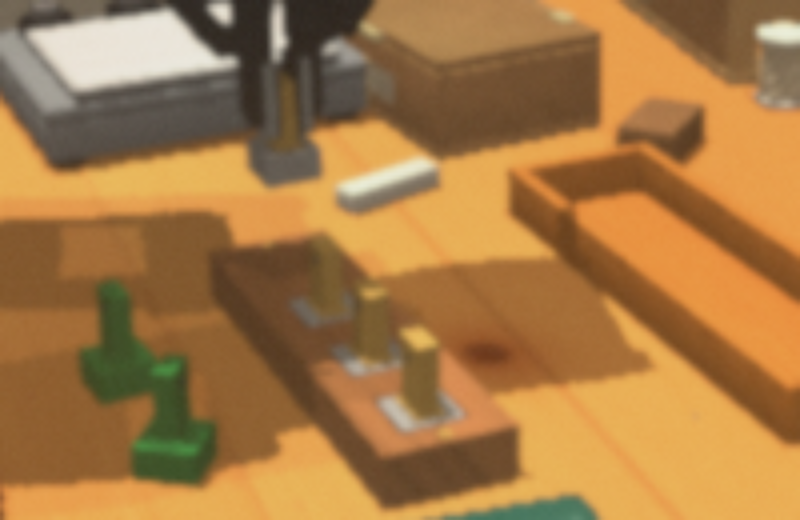

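Die lifted cleanly (crop (285,110)), rack flat. Carry to the pan.

>>> drive_tool(moves=[[1,[2,0.5,-2],0],[1,[6,2,-2.7],0],[1,[11,3,-2.7],0],[1,[16,4,-2.7],0],[1,[21,5.5,-2.7],0],[1,[26,6.5,-2.7],0],[1,[30,7.4,-2.7],0],[1,[31.2,7.6,-2.7],0],[1,[31.2,7.6,-2.7],0],[1,[31.2,7.6,-2.7],0]])

```text
clock: 12.85
eef_pos: [491.5, 251.2, 120.4]
tcp_rot: [3.133, -0.005, 1.644]
contact_force: [-0.5, -1.1, -1.2]
opening: 0.104
```

```bash
python3 - <<'E'
from h import *
togo((491.5,252.9,71),np.radians(94))
f=r.grab_frame("side"); cv2.imwrite("pics/s5.png",cv2.resize(f["color"][120:250,200:400,::-1],None,fx=4,fy=4))
E
```

```text
shift cm [ 0.15 -0.03  4.94] pos [491.5 251.2 120.4] rot [ 3.133 -0.005  1.644] F [-0.5 -1.1 -1.2] t 12.85 op 0.10 turn deg(about world z) -0.2 -> tool z 0.2; q6 0.40
```

View pics/s5.png

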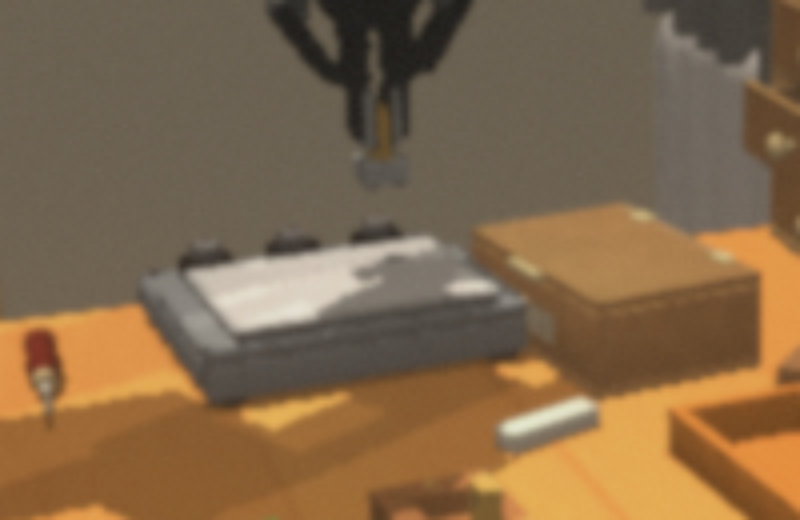

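>>> drive_tool(moves=[[1,[0.1,0,2],0],[1,[0.1,0,3.5],0],[1,[0.1,0,4.4],0],[1,[0.1,0,4.7],0],[1,[0.1,0,4.9],0],[1,[0.1,0,4.9],0]])

```text
clock: 13.65
eef_pos: [492.2, 252.5, 71.8]
tcp_rot: [3.132, -0.005, 1.644]
contact_force: [-0.5, 0.5, -0.7]
opening: 0.105
```

>>> drive_tool(moves=[[1,[0,0,0.1],0],[1,[0,0,0.15],0],[1,[0,0,0.15],0]])

```text
clock: 14.02
eef_pos: [492.2, 252.6, 70.3]
tcp_rot: [3.132, -0.005, 1.644]
contact_force: [0.3, -0.2, -0.7]
opening: 0.105
```

>>> drive_tool(moves=[[1,[0,0,0.08],0],[1,[0,0,0.12],0],[1,[0,0,0.12],0]])

```text
clock: 14.4
eef_pos: [492.3, 252.6, 69.4]
tcp_rot: [3.132, -0.005, 1.644]
contact_force: [-1.2, -0.4, 3.6]
opening: 0.103
```

Contact at TCP z≈69.5. Release, rise.

>>> drive_tool(moves=[[0.85,[0,0,0],0],[0.7,[0,0,0],0],[0.6,[0,0,0],0],[0.6,[0,0,-2],0],[0.6,[0,0,-5],0],[0.3,[0,0,-7],0],[0,[0,0,-7],0]])

```text
clock: 15.28
eef_pos: [492.6, 252.7, 140.7]
tcp_rot: [3.129, -0.007, 1.644]
contact_force: [1.1, 0.3, -0.3]
opening: 0.811
```

```bash
python3 - <<'E'
from h import *
togo((442.8,-116.7,120),np.radians(94.2))
f=r.grab_frame("side"); cv2.imwrite("pics/s6.png",cv2.resize(f["color"][120:310,200:400,::-1],None,fx=3,fy=3))
E
```

```text
shift cm [-36.49  -7.68   1.73] pos [492.6 252.7 140.7] rot [ 3.129 -0.007  1.644] F [ 1.1  0.3 -0.3] t 15.28 op 0.81 turn deg(about world z) 0.0 -> tool z -0.0; q6 0.40
```

View pics/s6.png

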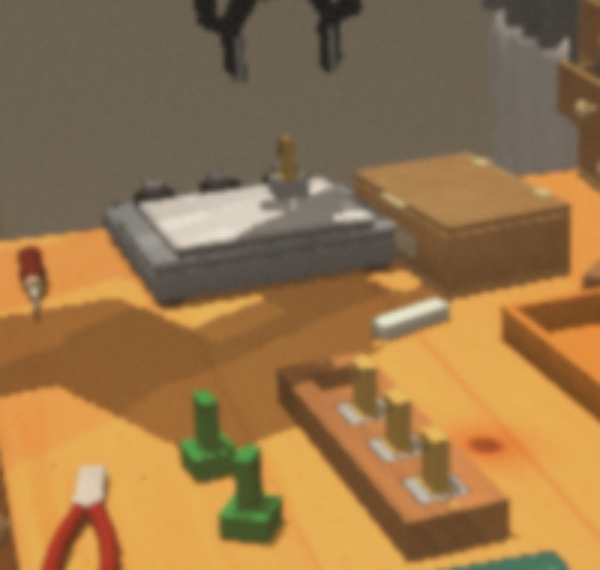

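Die 1 stands on the pan at crop (288,170). Next die; rack unmoved and flat.

>>> drive_tool(moves=[[0,[-6,-1.2,0],0],[0,[-12,-2.5,0],0],[0,[-18,-4,0.2],0],[0,[-24,-5,0.6],0],[0,[-30,-6.5,1],0],[0,[-35,-7.5,1.7],0],[0,[-36.5,-7.7,1.7],0],[0,[-36.5,-7.7,1.7],0],[0,[-36.5,-7.7,1.7],0]])

```text
clock: 16.45
eef_pos: [441.9, -116.2, 119.4]
tcp_rot: [3.131, -0.006, 1.644]
contact_force: [0.5, -0.7, -0.7]
opening: 1.003
```

```bash
python3 - <<'E'
from h import *
togo((442.8,-116.7,30),np.radians(94.2))
E
```

```text
shift cm [-0.12 -0.01  8.94] pos [ 441.9 -116.2  119.4] rot [ 3.131 -0.006  1.644] F [ 0.5 -0.7 -0.7] t 16.45 op 1.00 turn deg(about world z) -0.0 -> tool z 0.0; q6 -0.35
```

>>> drive_tool(moves=[[0,[-0.1,0,3],0],[0,[-0.1,0,6],0],[0,[-0.1,0,8],0],[0,[-0.1,0,8.9],0],[0,[-0.1,0,8.9],0]])

```text
clock: 17.08
eef_pos: [442.8, -115.7, 30.2]
tcp_rot: [3.132, -0.007, 1.646]
contact_force: [0.6, 0.1, -0.1]
opening: 1.0
```

>>> drive_tool(moves=[[0.5,[0,0,0],0],[0.8,[0,0,0],0],[1,[0,0,0],0],[1,[0,0,0],0],[1,[0,0,0],0],[1,[0,0,0],0],[1,[0,0,0],0]])

```text
clock: 17.95
eef_pos: [443.1, -115.8, 30.3]
tcp_rot: [3.131, -0.006, 1.646]
contact_force: [0.6, -0.6, 4.9]
opening: 0.107
```

>>> drive_tool(moves=[[1,[0,0,-0.3],0],[1,[0,0,-0.6],0],[1,[0,0,-0.9],0],[1,[0,0,-1.2],0],[1,[0,0,-1.5],0],[1,[0,0,-1.8],0],[1,[0,0,-2.2],0],[1,[0,0,-3.5],0],[1,[0,0,-6],0],[1,[0,0,-7],0]])

```text
clock: 19.2
eef_pos: [443.2, -116.6, 102.0]
tcp_rot: [3.129, -0.006, 1.646]
contact_force: [-0.3, -0.3, -0.4]
opening: 0.103
```

```bash
python3 - <<'E'
from h import *
togo((495.5,197.1,120),np.radians(94))
f=r.grab_frame("side"); cv2.imwrite("pics/s7.png",cv2.resize(f["color"][120:310,200:400,::-1],None,fx=3,fy=3))
E
```

```text
shift cm [30.9   7.58 -1.53] pos [ 443.2 -116.6  102. ] rot [ 3.129 -0.006  1.646] F [-0.3 -0.3 -0.4] t 19.20 op 0.10 turn deg(about world z) -0.3 -> tool z 0.3; q6 -0.35
```

View pics/s7.png

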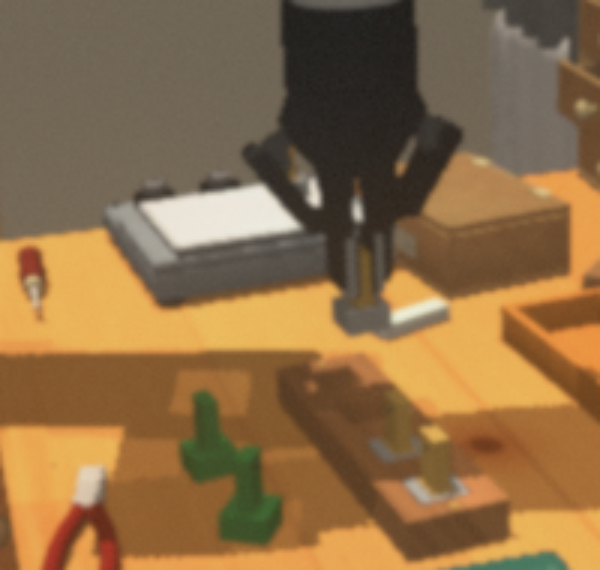

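Second die in hand at crop (362,305). Carry on.

>>> drive_tool(moves=[[1,[2,0.5,-1.5],0],[1,[6,2,-2],0],[1,[11,3,-2],0],[1,[16,4,-2],0],[1,[21,5.5,-2],0],[1,[26,6.5,-2],0],[1,[30,7.4,-1.8],0],[1,[30.9,7.6,-1.5],0],[1,[30.9,7.6,-1.5],0],[1,[30.9,7.6,-1.5],0]])

```text
clock: 20.5
eef_pos: [495.5, 195.9, 119.9]
tcp_rot: [3.13, -0.005, 1.645]
contact_force: [-0.1, -0.8, -1.7]
opening: 0.099
```

```bash
python3 - <<'E'
from h import *
togo((495.5,197.1,70),np.radians(94))
f=r.grab_frame("side"); cv2.imwrite("pics/s8.png",cv2.resize(f["color"][120:250,200:400,::-1],None,fx=3,fy=3))
E
```

```text
shift cm [ 0.1  -0.05  4.99] pos [495.5 195.9 119.9] rot [ 3.13  -0.005  1.645] F [-0.1 -0.8 -1.7] t 20.50 op 0.10 turn deg(about world z) -0.2 -> tool z 0.2; q6 0.30
```

View pics/s8.png

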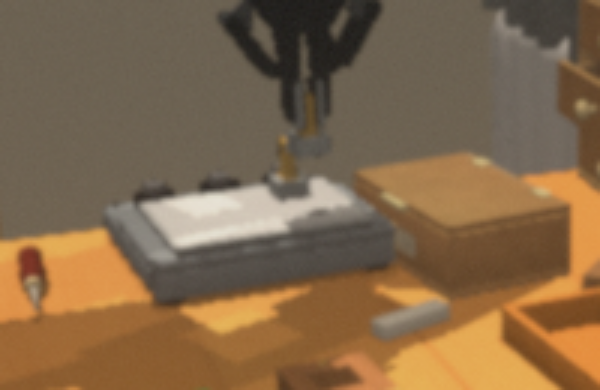

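>>> drive_tool(moves=[[1,[0.1,0,2],0],[1,[0.1,0,3.5],0],[1,[0.1,0,4.4],0],[1,[0.1,0,4.7],0],[1,[0.1,0,4.85],0],[1,[0.1,0,4.85],0]])

```text
clock: 21.3
eef_pos: [496.4, 197.2, 71.8]
tcp_rot: [3.129, -0.005, 1.644]
contact_force: [-0.3, 1.0, -0.7]
opening: 0.099
```

>>> drive_tool(moves=[[1,[0,0,0.1],0],[1,[0,0,0.15],0],[1,[0,0,0.15],0]])

```text
clock: 21.68
eef_pos: [496.4, 197.3, 70.4]
tcp_rot: [3.129, -0.005, 1.644]
contact_force: [-0.4, -0.8, -1.5]
opening: 0.105
```

>>> drive_tool(moves=[[1,[0,0,0.08],0],[1,[0,0,0.12],0],[1,[0,0,0.12],0]])

```text
clock: 22.05
eef_pos: [496.6, 197.3, 69.4]
tcp_rot: [3.128, -0.005, 1.645]
contact_force: [-1.2, 0.0, 4.0]
opening: 0.104
```

>>> drive_tool(moves=[[0.85,[0,0,0],0],[0.7,[0,0,0],0],[0.6,[0,0,0],0],[0.6,[0,0,-2],0],[0.6,[0,0,-5],0],[0.3,[0,0,-7],0],[0,[0,0,-7],0]])

```text
clock: 22.92
eef_pos: [496.7, 197.3, 140.7]
tcp_rot: [3.126, -0.006, 1.645]
contact_force: [-0.5, 0.2, -0.5]
opening: 0.809
```

```bash
python3 - <<'E'
from h import *
togo((446.6,-168.2,120),np.radians(94.2))
f=r.grab_frame("side"); cv2.imwrite("pics/s9.png",cv2.resize(f["color"][120:310,200:400,::-1],None,fx=3,fy=3))
E
```

```text
shift cm [-36.09  -7.71   1.72] pos [496.7 197.3 140.7] rot [ 3.126 -0.006  1.645] F [-0.5  0.2 -0.5] t 22.93 op 0.81 turn deg(about world z) -0.0 -> tool z 0.0; q6 0.30
```

View pics/s9.png

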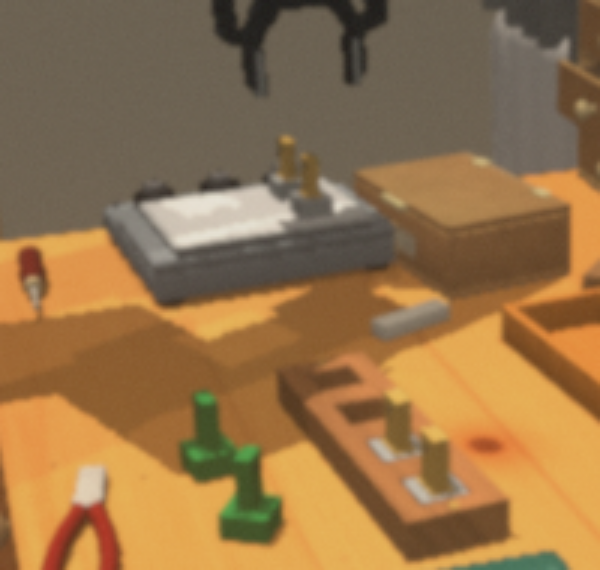

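Two dies on the pan. Third.

>>> drive_tool(moves=[[0,[-6,-1.2,0],0],[0,[-12,-2.5,0],0],[0,[-18,-4,0.2],0],[0,[-24,-5,0.6],0],[0,[-30,-6.5,1],0],[0,[-35,-7.5,1.7],0],[0,[-36.1,-7.7,1.7],0],[0,[-36.1,-7.7,1.7],0],[0,[-36.1,-7.7,1.7],0]])

```text
clock: 24.1
eef_pos: [445.9, -167.4, 119.2]
tcp_rot: [3.128, -0.006, 1.645]
contact_force: [-0.8, -0.4, -0.0]
opening: 0.999
```

```bash
python3 - <<'E'
from h import *
togo((446.6,-168.2,30),np.radians(94.2))
E
```

```text
shift cm [-0.14 -0.06  8.92] pos [ 445.9 -167.4  119.2] rot [ 3.128 -0.006  1.645] F [-0.8 -0.4 -0. ] t 24.10 op 1.00 turn deg(about world z) -0.1 -> tool z 0.1; q6 -0.46
```

>>> drive_tool(moves=[[0,[-0.1,0,3],0],[0,[-0.15,-0.05,6],0],[0,[-0.15,-0.05,8],0],[0,[-0.15,-0.05,8.9],0],[0,[-0.15,-0.05,8.9],0]])

```text
clock: 24.72
eef_pos: [446.8, -167.5, 30.1]
tcp_rot: [3.129, -0.006, 1.647]
contact_force: [-0.8, -0.0, -0.4]
opening: 1.001
```

>>> drive_tool(moves=[[0.5,[0,0,0],0],[0.8,[0,0,0],0],[1,[0,0,0],0],[1,[0,0,0],0],[1,[0,0,0],0],[1,[0,0,0],0],[1,[0,0,0],0]])

```text
clock: 25.6
eef_pos: [447.0, -167.6, 30.3]
tcp_rot: [3.128, -0.006, 1.647]
contact_force: [0.6, 0.3, 5.3]
opening: 0.104
```

>>> drive_tool(moves=[[1,[0,0,-0.3],0],[1,[0,0,-0.6],0],[1,[0,0,-0.9],0],[1,[0,0,-1.2],0],[1,[0,0,-1.5],0],[1,[0,0,-1.8],0],[1,[0,0,-2.2],0],[1,[0,0,-3.5],0],[1,[0,0,-6],0],[1,[0,0,-7],0],[1,[0,0,-7],0]])

```text
clock: 26.98
eef_pos: [446.6, -168.3, 101.1]
tcp_rot: [3.126, -0.005, 1.647]
contact_force: [-0.1, -0.6, -0.8]
opening: 0.106
```

```bash
python3 - <<'E'
from h import *
togo((411.7,247.3,130),np.radians(94))
togo((415.7,191.5,130),np.radians(94))
f=r.grab_frame("side"); cv2.imwrite("pics/s10.png",cv2.resize(f["color"][120:310,200:400,::-1],None,fx=3,fy=3))
E
```

```text
shift cm [41.72 -0.29 -2.67] pos [ 446.6 -168.3  101.1] rot [ 3.126 -0.005  1.647] F [-0.1 -0.6 -0.8] t 26.98 op 0.11 turn deg(about world z) -0.3 -> tool z 0.3; q6 -0.46
shift cm [36.13 -0.32 -2.7 ] pos [ 446.6 -168.3  101.1] rot [ 3.126 -0.005  1.647] F [-0.1 -0.6 -0.8] t 26.98 op 0.11 turn deg(about world z) -0.3 -> tool z 0.3; q6 -0.46
```

View pics/s10.png

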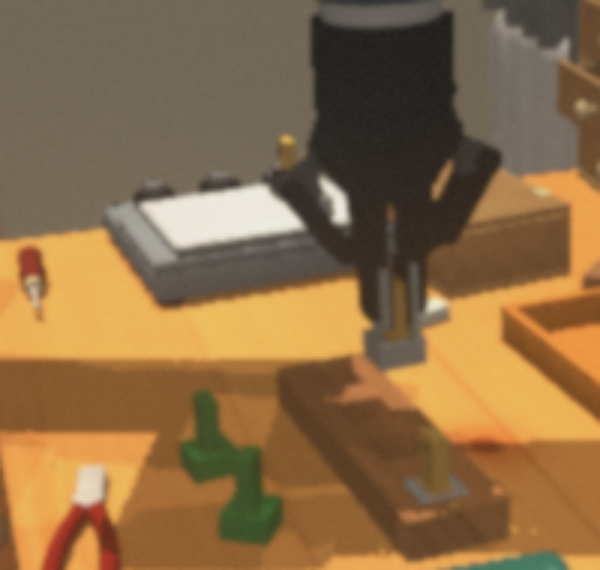

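Held. To pan position (411.7, 247.3).

>>> drive_tool(moves=[[1,[3,0,-1.5],0],[1,[8,0,-2.7],0],[1,[13,0,-2.7],0],[1,[19,0,-2.7],0],[1,[25,0,-2.7],0],[1,[31,-0.2,-2.7],0],[1,[36,-0.3,-2.7],0],[1,[40,-0.3,-2.7],0],[1,[41.7,-0.3,-2.7],0],[1,[41.7,-0.3,-2.7],0],[1,[41.7,-0.3,-2.7],0]])

```text
clock: 28.4
eef_pos: [410.9, 246.0, 129.4]
tcp_rot: [3.129, -0.005, 1.646]
contact_force: [-0.6, -0.0, -1.7]
opening: 0.106
```

```bash
python3 - <<'E'
from h import *
togo((411.7,247.3,70),np.radians(94))
f=r.grab_frame("side"); cv2.imwrite("pics/s11.png",cv2.resize(f["color"][120:250,200:400,::-1],None,fx=3,fy=3))
E
```

```text
shift cm [0.09 0.01 5.94] pos [410.9 246.  129.4] rot [ 3.129 -0.005  1.646] F [-0.6 -0.  -1.7] t 28.40 op 0.11 turn deg(about world z) -0.3 -> tool z 0.3; q6 0.46
```

View pics/s11.png

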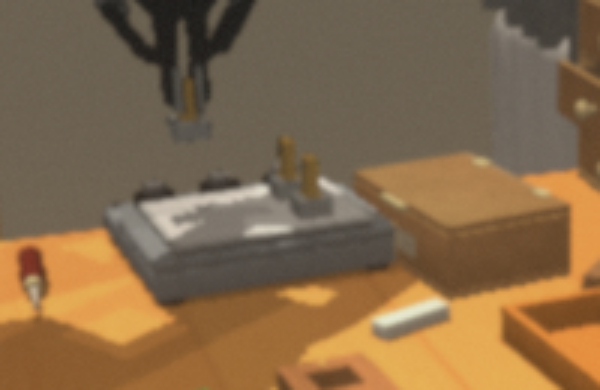

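>>> drive_tool(moves=[[1,[0.1,0,2],0],[1,[0.1,0,4],0],[1,[0.1,0,5.2],0],[1,[0.1,0,5.6],0],[1,[0.1,0,5.85],0],[1,[0.1,0,5.85],0]])

```text
clock: 29.2
eef_pos: [412.0, 247.3, 71.4]
tcp_rot: [3.128, -0.006, 1.645]
contact_force: [-0.3, 0.5, -1.6]
opening: 0.103
```

>>> drive_tool(moves=[[1,[0,0,0.1],0],[1,[0,0,0.2],0],[1,[0,0,0.2],0]])

```text
clock: 29.58
eef_pos: [412.0, 247.4, 69.4]
tcp_rot: [3.128, -0.006, 1.646]
contact_force: [0.3, -0.1, -1.0]
opening: 0.106
```

>>> drive_tool(moves=[[1,[0,0,0.06],0],[1,[0,0,0.1],0],[1,[0,0,0.1],0]])

```text
clock: 29.95
eef_pos: [412.2, 247.5, 69.2]
tcp_rot: [3.127, -0.006, 1.646]
contact_force: [-2.0, -2.2, 12.6]
opening: 0.104
```

>>> drive_tool(moves=[[0.85,[0,0,-0.05],0],[0.7,[0,0,-0.05],0],[0.6,[0,0,-0.05],0],[0.6,[0,0,-2],0],[0.6,[0,0,-5],0],[0.3,[0,0,-7],0],[0,[0,0,-7],0],[0,[0,0,-7],0]])

```text
clock: 30.95
eef_pos: [410.9, 246.8, 138.5]
tcp_rot: [3.128, -0.005, 1.646]
contact_force: [-0.0, -1.0, -0.2]
opening: 0.989
```

```bash
python3 - <<'E'
from h import *
togo((450.6,-220.2,120),np.radians(94.2))
f=r.grab_frame("side"); cv2.imwrite("pics/s12.png",cv2.resize(f["color"][120:310,200:400,::-1],None,fx=3,fy=3))
E
```

```text
shift cm [-46.88   0.45   1.61] pos [410.9 246.8 138.5] rot [ 3.128 -0.005  1.646] F [-0.  -1.  -0.2] t 30.95 op 0.99 turn deg(about world z) -0.1 -> tool z 0.1; q6 0.46
```

View pics/s12.png

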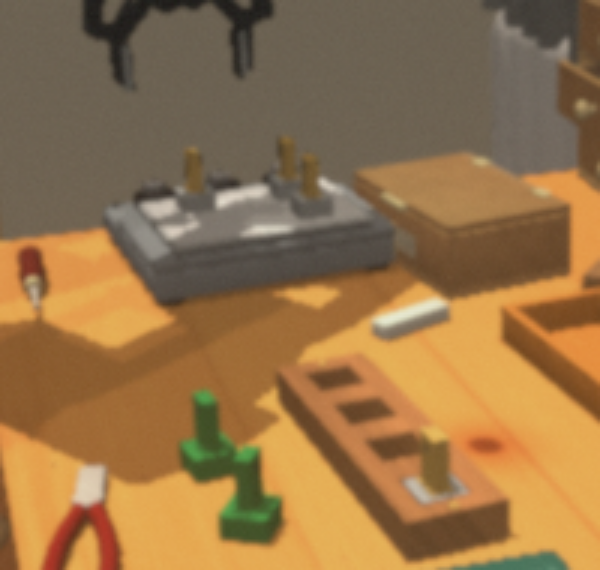

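Settling fixes the tilt drift. Three dies on the pan; fetch the last one.

>>> drive_tool(moves=[[0,[-6,0,0],0],[0,[-12,0,0],0],[0,[-18,0.1,0],0],[0,[-24,0.2,0.2],0],[0,[-30,0.3,0.6],0],[0,[-36,0.4,1],0],[0,[-42,0.4,1.6],0],[0,[-46,0.4,1.6],0],[0,[-46.9,0.4,1.6],0],[0,[-46.9,0.4,1.6],0],[0,[-46.9,0.4,1.6],0]])

```text
clock: 32.38
eef_pos: [449.5, -219.3, 119.6]
tcp_rot: [3.13, -0.006, 1.647]
contact_force: [0.4, 0.0, -0.4]
opening: 1.0
```

```bash
python3 - <<'E'
from h import *
togo((450.6,-220.2,30),np.radians(94.2))
E
```

```text
shift cm [-0.15 -0.01  8.96] pos [ 449.5 -219.3  119.6] rot [ 3.13  -0.006  1.647] F [ 0.4  0.  -0.4] t 32.38 op 1.00 turn deg(about world z) -0.1 -> tool z 0.1; q6 -0.55
```

>>> drive_tool(moves=[[0,[-0.1,0,3],0],[0,[-0.15,0,6],0],[0,[-0.15,0,8],0],[0,[-0.15,0,8.95],0],[0,[-0.15,0,8.95],0]])

```text
clock: 33.0
eef_pos: [450.5, -219.3, 29.9]
tcp_rot: [3.13, -0.006, 1.648]
contact_force: [-0.1, -0.9, 0.4]
opening: 1.005
```

>>> drive_tool(moves=[[0.5,[0,0,0],0],[0.8,[0,0,0],0],[1,[0,0,0],0],[1,[0,0,0],0],[1,[0,0,0],0],[1,[0,0,0],0],[1,[0,0,0],0]])

```text
clock: 33.88
eef_pos: [450.7, -219.5, 30.1]
tcp_rot: [3.13, -0.006, 1.648]
contact_force: [-0.4, -0.2, 4.5]
opening: 0.104
```

>>> drive_tool(moves=[[1,[0,0,-0.3],0],[1,[0,0,-0.6],0],[1,[0,0,-0.9],0],[1,[0,0,-1.2],0],[1,[0,0,-1.5],0],[1,[0,0,-1.8],0],[1,[0,0,-2.2],0],[1,[0,0,-3.5],0],[1,[0,0,-6],0],[1,[0,0,-7],0],[1,[0,0,-7],0]])

```text
clock: 35.25
eef_pos: [450.5, -220.2, 101.0]
tcp_rot: [3.128, -0.005, 1.648]
contact_force: [1.7, 0.4, -1.0]
opening: 0.105
```

```bash
python3 - <<'E'
from h import *
togo((415.7,191.5,130),np.radians(94))
f=r.grab_frame("side"); cv2.imwrite("pics/s13.png",cv2.resize(f["color"][120:310,200:400,::-1],None,fx=3,fy=3))
E
```

```text
shift cm [41.33 -0.28 -2.7 ] pos [ 450.5 -220.2  101. ] rot [ 3.128 -0.005  1.648] F [ 1.7  0.4 -1. ] t 35.25 op 0.10 turn deg(about world z) -0.4 -> tool z 0.4; q6 -0.55
```

View pics/s13.png

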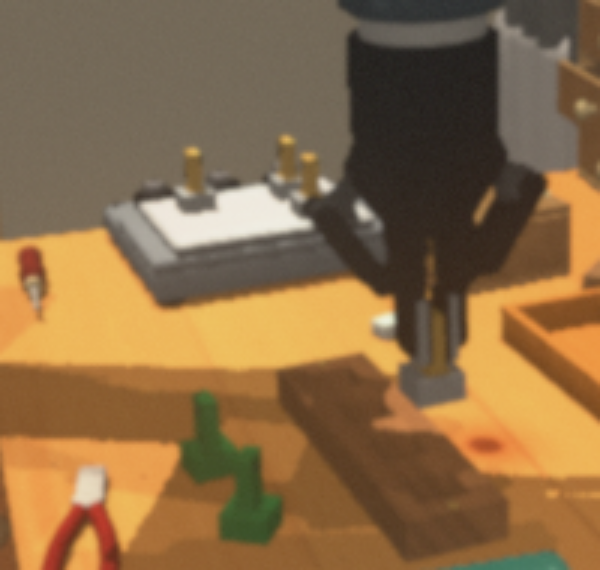

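>>> drive_tool(moves=[[1,[3,0,-1.5],0],[1,[8,0,-2.7],0],[1,[13,0,-2.7],0],[1,[19,0,-2.7],0],[1,[25,0,-2.7],0],[1,[31,-0.2,-2.7],0],[1,[36,-0.3,-2.7],0],[1,[40,-0.3,-2.7],0],[1,[41.3,-0.3,-2.7],0],[1,[41.3,-0.3,-2.7],0],[1,[41.3,-0.3,-2.7],0]])

```text
clock: 36.67
eef_pos: [414.7, 190.2, 129.2]
tcp_rot: [3.131, -0.005, 1.647]
contact_force: [-0.3, 0.1, -1.1]
opening: 0.105
```

```bash
python3 - <<'E'
from h import *
togo((415.7,191.5,70),np.radians(94))
f=r.grab_frame("side"); cv2.imwrite("pics/s14.png",cv2.resize(f["color"][120:250,200:400,::-1],None,fx=3,fy=3))
E
```

```text
shift cm [0.09 0.04 5.92] pos [414.7 190.2 129.2] rot [ 3.131 -0.005  1.647] F [-0.3  0.1 -1.1] t 36.67 op 0.11 turn deg(about world z) -0.4 -> tool z 0.4; q6 0.35
```

View pics/s14.png

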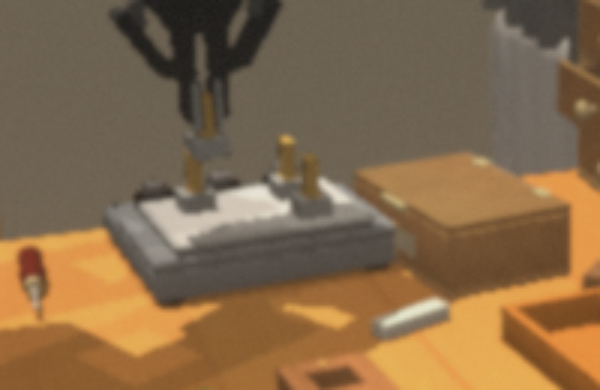

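>>> drive_tool(moves=[[1,[0.1,0,2],0],[1,[0.1,0,4],0],[1,[0.1,0,5.2],0],[1,[0.1,0,5.6],0],[1,[0.1,0,5.85],0],[1,[0.1,0,5.85],0]])

```text
clock: 37.48
eef_pos: [415.7, 191.6, 71.1]
tcp_rot: [3.13, -0.005, 1.646]
contact_force: [0.3, 0.2, -0.6]
opening: 0.103
```

>>> drive_tool(moves=[[1,[0,0,0.1],0],[1,[0,0,0.15],0],[1,[0,0,0.2],0],[1,[0,0,0.2],0]])

```text
clock: 37.98
eef_pos: [415.8, 191.6, 69.2]
tcp_rot: [3.13, -0.006, 1.646]
contact_force: [0.7, 0.9, -1.2]
opening: 0.106
```

>>> drive_tool(moves=[[1,[0,0,0.05],0],[1,[0,0,0.05],0]])

```text
clock: 38.22
eef_pos: [415.9, 191.7, 69.1]
tcp_rot: [3.13, -0.006, 1.647]
contact_force: [-0.9, -0.6, 5.5]
opening: 0.101
```

>>> drive_tool(moves=[[0.85,[0,0,-0.03],0],[0.7,[0,0,-0.03],0],[0.6,[0,0,-0.03],0],[0.6,[0,0,-2],0],[0.6,[0,0,-5],0],[0.8,[0,0,-7],0],[1,[0,0,-7],0],[1,[0,0,-7],0]])

```text
clock: 39.22
eef_pos: [414.7, 191.1, 138.3]
tcp_rot: [3.13, -0.005, 1.646]
contact_force: [0.1, -0.9, 0.5]
opening: 0.001
```

```bash
python3 - <<'E'
from h import *
togo((504.2,326.6,140),np.radians(94))
togo((504.2,326.6,53),np.radians(94))
f=r.grab_frame("side"); cv2.imwrite("pics/s15.png",cv2.resize(f["color"][120:250,200:400,::-1],None,fx=3,fy=3))
E
```

```text
shift cm [12.84  9.95  0.02] pos [414.7 191.1 138.3] rot [ 3.13  -0.005  1.646] F [ 0.1 -0.9  0.5] t 39.23 op 0.00 turn deg(about world z) -0.3 -> tool z 0.3; q6 0.35
shift cm [12.79  9.85  8.72] pos [414.7 191.1 138.3] rot [ 3.13  -0.005  1.646] F [ 0.1 -0.9  0.5] t 39.23 op 0.00 turn deg(about world z) -0.3 -> tool z 0.3; q6 0.35
```

View pics/s15.png

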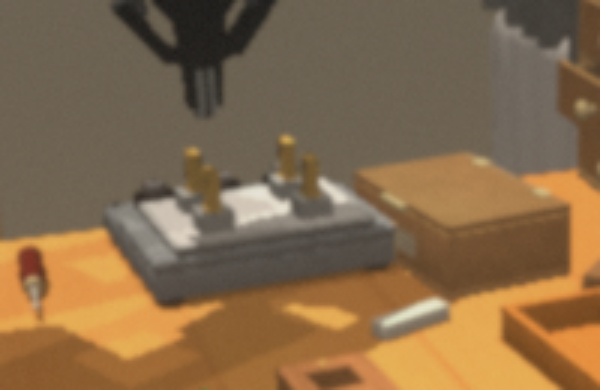

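All four stand upright on the pan. Now the store key.

>>> drive_tool(moves=[[1,[5,4,0],0],[1,[10,8,0],0],[1,[12.8,9.9,0],0],[1,[12.8,9.9,3],0],[1,[12.8,9.9,6],0],[1,[12.8,9.9,8],0],[1,[12.8,9.85,8.6],0],[1,[12.8,9.85,8.6],0],[1,[12.8,9.85,8.6],0]])

```text
clock: 40.4
eef_pos: [504.5, 326.9, 54.8]
tcp_rot: [3.129, -0.006, 1.646]
contact_force: [-0.1, -0.8, 0.4]
opening: -0.001
```

```bash
python3 - <<'E'
from h import *
togo((504.2,326.6,46.3),np.radians(94))
f=r.grab_frame("side"); cv2.imwrite("pics/s16.png",cv2.resize(f["color"][120:220,200:350,::-1],None,fx=4,fy=4))
E
```

```text
shift cm [-0.03 -0.05  0.85] pos [504.5 326.9  54.8] rot [ 3.129 -0.006  1.646] F [-0.1 -0.8  0.4] t 40.40 op -0.00 turn deg(about world z) -0.3 -> tool z 0.3; q6 0.50
```

View pics/s16.png

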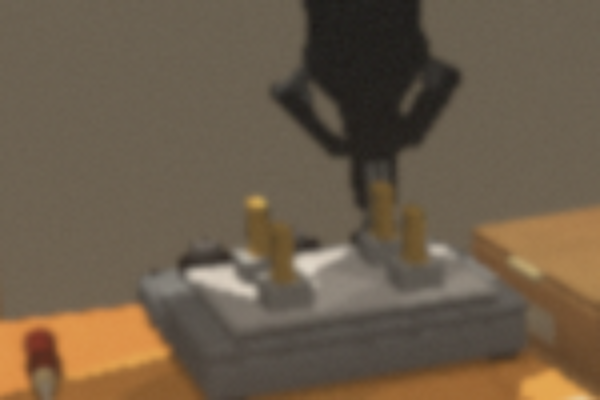

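>>> drive_tool(moves=[[1,[0,0,0.2],0],[1,[0,0,0.4],0],[1,[0,0,0.6],0],[1,[0,0,0.8],0],[1,[0,0,0.83],0],[1,[0,0,0.83],0]])

```text
clock: 41.2
eef_pos: [504.9, 327.1, 46.7]
tcp_rot: [3.129, -0.006, 1.646]
contact_force: [0.7, 0.3, 3.3]
opening: 0.002
```

>>> drive_tool(moves=[[1,[0,0,0.05],0],[1,[0,0,0.07],0],[1,[0,0,0.07],0]])

```text
clock: 41.58
eef_pos: [504.9, 327.1, 46.1]
tcp_rot: [3.129, -0.006, 1.646]
contact_force: [0.4, -1.3, 4.1]
opening: -0.003
```

>>> drive_tool(moves=[[1,[0,0,-0.5],0],[1,[0,0,-4],0],[0.5,[0,0,-10],0],[0,[0,0,-10],0],[0,[0,0,-10],0]])

```text
clock: 42.2
eef_pos: [503.2, 326.2, 145.9]
tcp_rot: [3.129, -0.006, 1.646]
contact_force: [-0.2, 0.0, -0.7]
opening: 0.641
```

```bash
python3 - <<'E'
from h import *
for p in((492.3,252.6),(496.6,197.3),(412,247.4),(415.8,191.6)): togo((*p,145),np.radians(94))
f=r.grab_frame("top"); c=f["color"][:,:,::-1]
cv2.imwrite("pics/t17.png",cv2.resize(c[130:280,210:445],None,fx=3.4,fy=3.4,interpolation=cv2.INTER_CUBIC))
E
```

```text
shift cm [-7.25 -1.65  0.03] pos [503.2 326.2 145.9] rot [ 3.129 -0.006  1.646] F [-0.2  0.  -0.7] t 42.20 op 0.64 turn deg(about world z) -0.3 -> tool z 0.3; q6 0.50
shift cm [-12.8   -1.63  -0.  ] pos [503.2 326.2 145.9] rot [ 3.129 -0.006  1.646] F [-0.2  0.  -0.7] t 42.20 op 0.64 turn deg(about world z) -0.3 -> tool z 0.3; q6 0.50
shift cm [-7.16 -9.69 -0.07] pos [503.2 326.2 145.9] rot [ 3.129 -0.006  1.646] F [-0.2  0.  -0.7] t 42.20 op 0.64 turn deg(about world z) -0.3 -> tool z 0.3; q6 0.50
shift cm [-12.76  -9.73  -0.1 ] pos [503.2 326.2 145.9] rot [ 3.129 -0.006  1.646] F [-0.2  0.  -0.7] t 42.20 op 0.64 turn deg(about world z) -0.3 -> tool z 0.3; q6 0.50
```

View pics/t17.png

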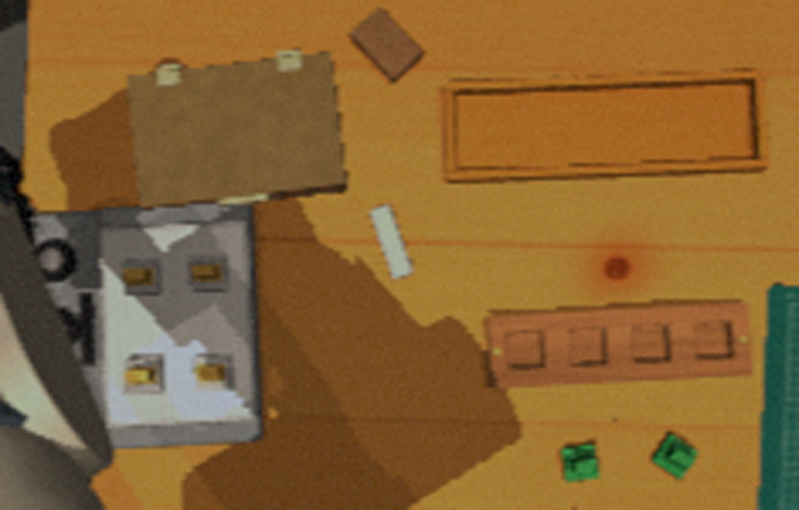

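Store pressed (full travel). Top view: four dies on the pan (crop (140,276),(206,272),(143,375),(212,373)), rack empty and in place, tray corners near (445,82),(764,72),(767,168),(447,181). Now pick the first die.

>>> drive_tool(moves=[[0,[-4,-1,0],0],[0,[-7.2,-1.65,0],0],[0,[-7.2,-1.65,0],0],[0,[-7.2,-1.65,0],0]])

```text
clock: 42.75
eef_pos: [491.6, 252.9, 143.7]
tcp_rot: [3.132, -0.005, 1.646]
contact_force: [-0.2, -0.0, 0.6]
opening: 1.0
```

```bash
python3 - <<'E'
from h import *
togo((492.3,252.6,71),np.radians(94))
f=r.grab_frame("top")
def A(p,z): return at_z(f,[(p[0]+.5)/3.4-.5+210,(p[1]+.5)/3.4-.5+130],z)[:2]
t=[A(p,28) for p in((445,82),(764,72),(767,168),(447,181))]
w=t[0]-t[1]+t[3]-t[2]; c=np.mean(t,0); a=np.arctan2(-w[0],w[1])
print(np.round(t,1),c.round(1),np.degrees(a),np.linalg.norm(w)/2,np.linalg.norm(t[0]-t[3]))
L=np.array([-np.sin(a),np.cos(a)])
for k in(-90,-30,30,90): print((c+L*k).round(1))
E
```

```text
shift cm [-0.08 -0.01  7.27] pos [491.6 252.9 143.7] rot [ 3.132 -0.005  1.646] F [-0.2 -0.   0.6] t 42.75 op 1.00 turn deg(about world z) -0.3 -> tool z 0.3; q6 0.40
[[ 661.6    6.3]
 [ 675.3 -260. ]
 [ 594.4 -262.7]
 [ 578.     3.1]] [ 627.3 -128.3] 3.2323271941951046 266.44752125493176 83.64028132265068
[ 632.4 -218.2]
[ 629.  -158.3]
[625.6 -98.4]
[622.3 -38.4]
```

>>> drive_tool(moves=[[0,[-0.1,0,3],0],[0,[-0.1,0,5.5],0],[0,[-0.1,0,6.8],0],[0,[-0.1,0,7.3],0],[0,[-0.1,0,7.3],0]])

```text
clock: 43.42
eef_pos: [492.8, 253.1, 71.1]
tcp_rot: [3.131, -0.005, 1.647]
contact_force: [0.8, 0.5, 0.4]
opening: 0.999
```

>>> drive_tool(moves=[[0.5,[0,0,0],0],[0.8,[0,0,0],0],[1,[0,0,0],0],[1,[0,0,0],0],[1,[0,0,0],0],[1,[0,0,0],0],[1,[0,0,0],0]])

```text
clock: 44.3
eef_pos: [493.0, 253.2, 71.3]
tcp_rot: [3.131, -0.005, 1.647]
contact_force: [0.7, 0.2, 3.7]
opening: 0.104
```

>>> drive_tool(moves=[[1,[0,0,-0.3],0],[1,[0,0,-1.5],0],[1,[0,0,-4],0],[1,[0,0,-7.5],0],[1,[0,0,-8],0],[1,[0,0,-8],0],[1,[0,0,-8],0]])

```text
clock: 45.18
eef_pos: [491.4, 252.3, 150.2]
tcp_rot: [3.132, -0.005, 1.647]
contact_force: [1.0, 0.2, -1.0]
opening: 0.106
```

```bash
python3 - <<'E'
from h import *
togo((632,-217,140),np.radians(93.5))
f=r.grab_frame("side"); cv2.imwrite("pics/s18.png",cv2.resize(f["color"][100:300,200:480,::-1],None,fx=2.8,fy=2.8))
E
```

```text
shift cm [-47.86  10.45   0.9 ] pos [491.4 252.3 150.2] rot [ 3.132 -0.005  1.647] F [ 1.   0.2 -1. ] t 45.17 op 0.11 turn deg(about world z) -0.8 -> tool z 0.8; q6 0.39
```

View pics/s18.png

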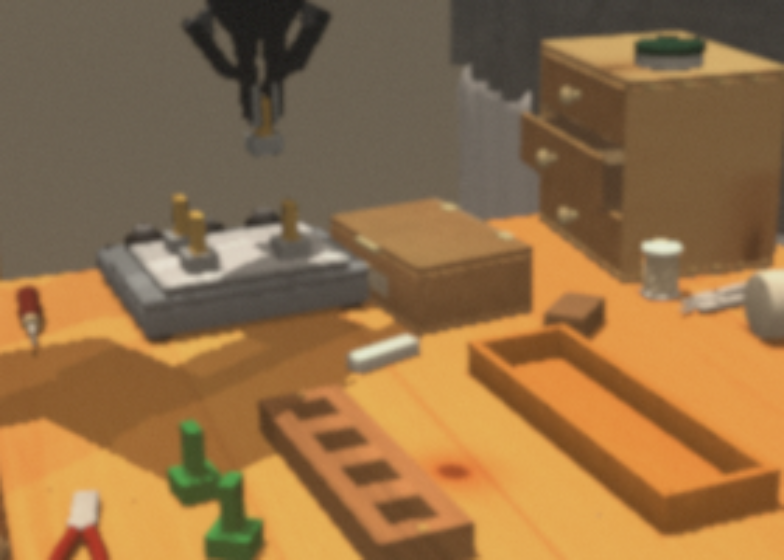

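>>> drive_tool(moves=[[1,[-3,0.5,0],0],[1,[-8,1.5,0],0],[1,[-13,2.5,0],0],[1,[-18,4,0],0],[1,[-23,5,0],0],[1,[-28,6,0],0],[1,[-33,7,0.2],0],[1,[-38,8.2,0.5],0],[1,[-43,9.4,0.9],0.8],[1,[-47,10.4,0.9],0.8],[1,[-47.8,10.4,0.9],0.8],[1,[-47.8,10.4,0.9],0.8]])

```text
clock: 46.72
eef_pos: [630.6, -216.2, 138.8]
tcp_rot: [3.134, -0.006, 1.632]
contact_force: [0.4, 0.3, -1.0]
opening: 0.103
```

```bash
cat > tray.py <<'E'
from h import *
def tray(fn=None):
    f=r.grab_frame("top"); 
    for o in r.outline_of("tray","top"):
        m=o["mask"].astype(np.uint8)
        if m.sum()<800: continue
        cs,_=cv2.findContours(m,0,2); k=np.vstack(cs)
        W=np.array([at_z(f,q[0],28)[:2] for q in k]).astype(np.float32)
        (c,s,a)=cv2.minAreaRect(W); print("tray",o["score"],np.round(c,1),np.round(s,0),round(a,1))
    if fn:
        cv2.imwrite(fn,cv2.resize(f["color"][130:280,210:445,::-1],None,fx=3.4,fy=3.4,interpolation=cv2.INTER_CUBIC))
    return f
E
python3 - <<'E'
from tray import *
togo((632,-217,28),np.radians(93.5))
tray("pics/t19.png")
E
```

```text
shift cm [-0.15  0.05 11.08] pos [ 630.6 -216.2  138.8] rot [ 3.134 -0.006  1.632] F [ 0.4  0.3 -1. ] t 46.73 op 0.10 turn deg(about world z) 0.0 -> tool z -0.0; q6 -0.40
tray 0.95 [613.5 -81.8] [ 88. 268.] 3.2
tray 0.21 [452.4 253.9] [202. 191.] 4.1
```

View pics/t19.png

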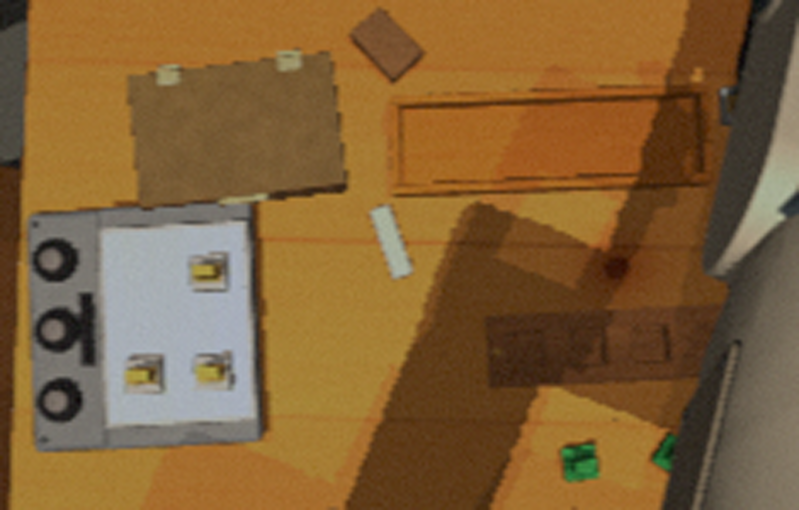

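The tray was knocked ~45 mm toward +y (now crop (390,98)–(709,183)). Re-measuring before placing.

```bash
python3 - <<'E'
from tray import *
f=r.grab_frame("top")
def A(p,z): return at_z(f,[(p[0]+.5)/3.4-.5+210,(p[1]+.5)/3.4-.5+130],z)[:2]
t=[A(p,28) for p in((389,97),(709,87),(712,181),(393,195))]
w=t[0]-t[1]+t[3]-t[2]; c=np.mean(t,0); a=np.arctan2(-w[0],w[1])
print(np.round(t,1),c.round(1),np.degrees(a),np.linalg.norm(w)/2,np.linalg.norm(t[0]-t[3]))
c=np.array([613.5,-82.5]);a=np.radians(3.2)
L=np.array([-np.sin(a),np.cos(a)])
for k in(-90,-30,30,90):
  p=c+L*k; print(p.round(1)); togo((*p,80),np.radians(93.2))
E
```

```text
[[ 648.    53. ]
 [ 661.7 -214.3]
 [ 582.6 -217.2]
 [ 565.3   47.9]] [614.4 -82.6] 3.3299993053723895 266.6178482955629 82.78532159056417
[ 618.5 -172.4]
shift cm [ 4.31 -1.02  5.97] pos [ 631.  -215.   139.6] rot [ 3.134 -0.005  1.634] F [-0.4 -0.4 -0.8] t 46.88 op 0.10 turn deg(about world z) -0.4 -> tool z 0.4; q6 -0.40
[ 615.2 -112.5]
shift cm [10.31 -0.98  6.01] pos [ 631.  -215.   139.6] rot [ 3.134 -0.005  1.634] F [-0.4 -0.4 -0.8] t 46.88 op 0.10 turn deg(about world z) -0.4 -> tool z 0.4; q6 -0.40
[611.8 -52.5]
shift cm [16.3  -0.94  6.04] pos [ 631.  -215.   139.6] rot [ 3.134 -0.005  1.634] F [-0.4 -0.4 -0.8] t 46.88 op 0.10 turn deg(about world z) -0.4 -> tool z 0.4; q6 -0.40
[608.5   7.4]
shift cm [22.3  -0.9   6.07] pos [ 631.  -215.   139.6] rot [ 3.134 -0.005  1.634] F [-0.4 -0.4 -0.8] t 46.88 op 0.10 turn deg(about world z) -0.4 -> tool z 0.4; q6 -0.40
```

>>> drive_tool(moves=[[1,[2.5,-0.6,0],0],[1,[4.3,-1,1],0],[1,[4.3,-1,4],0],[1,[4.3,-1,6],0.4],[1,[4.3,-1,6],0.4],[1,[4.3,-1,6],0.4]])

```text
clock: 47.62
eef_pos: [619.2, -172.4, 80.2]
tcp_rot: [3.133, -0.005, 1.627]
contact_force: [0.8, 0.0, -2.0]
opening: 0.104
```

```bash
python3 - <<'E'
from h import *
togo((618.5,-172.4,29),np.radians(93.2))
f=r.grab_frame("side"); cv2.imwrite("pics/s20.png",cv2.resize(f["color"][170:310,330:500,::-1],None,fx=4,fy=4))
E
```

```text
shift cm [-0.02 -0.11  5.12] pos [ 619.2 -172.4   80.2] rot [ 3.133 -0.005  1.627] F [ 0.8  0.  -2. ] t 47.62 op 0.10 turn deg(about world z) -0.0 -> tool z 0.0; q6 -0.34
```

View pics/s20.png

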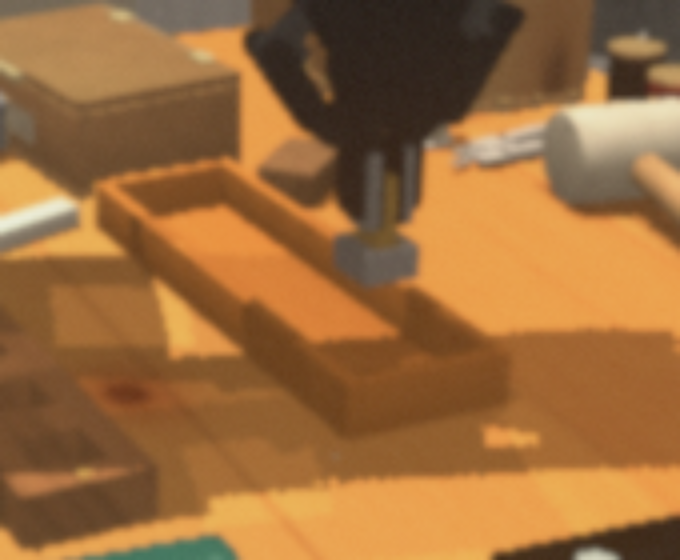

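>>> drive_tool(moves=[[1,[0,-0.1,2],0],[1,[0,-0.1,4],0],[1,[0,-0.1,4.8],0],[1,[0,-0.1,5.1],0],[1,[0,-0.1,5.1],0]])

```text
clock: 48.3
eef_pos: [619.0, -172.4, 29.4]
tcp_rot: [3.132, -0.005, 1.627]
contact_force: [-0.1, 0.5, -0.4]
opening: 0.104
```

>>> drive_tool(moves=[[1,[0,0,0.1],0],[1,[0,0,0.15],0],[1,[0,0,0.15],0]])

```text
clock: 48.68
eef_pos: [619.1, -172.4, 28.2]
tcp_rot: [3.132, -0.005, 1.627]
contact_force: [-0.0, 0.8, -0.6]
opening: 0.102
```

>>> drive_tool(moves=[[1,[0,0,0.08],0],[1,[0,0,0.12],0],[1,[0,0,0.12],0]])

```text
clock: 49.05
eef_pos: [619.3, -172.5, 27.6]
tcp_rot: [3.132, -0.005, 1.627]
contact_force: [-1.2, 0.7, 6.2]
opening: 0.103
```

Contact. Release with small opening, rise.

>>> drive_tool(moves=[[0.85,[0,0,-0.02],0],[0.75,[0,0,-0.05],0],[0.75,[0,0,-0.1],0],[0.75,[0,0,-2],0],[0.75,[0,0,-5],0],[0.3,[0,0,-9],0],[0,[0,0,-11.5],0],[0,[0,0,-11.5],0],[0,[0,0,-11.5],0]])

```text
clock: 50.18
eef_pos: [617.9, -173.0, 142.5]
tcp_rot: [3.132, -0.005, 1.627]
contact_force: [0.2, 0.4, -1.1]
opening: 0.998
```

```bash
python3 - <<'E'
from tray import *
togo((496.6,197.3,145),np.radians(94))
f=r.grab_frame("side"); cv2.imwrite("pics/s21.png",cv2.resize(f["color"][100:300,200:480,::-1],None,fx=2.8,fy=2.8))
E
```

```text
shift cm [ 37.65 -10.04  -0.16] pos [ 617.9 -173.   142.5] rot [ 3.132 -0.005  1.627] F [ 0.2  0.4 -1.1] t 50.17 op 1.00 turn deg(about world z) 0.8 -> tool z -0.8; q6 -0.34
```

View pics/s21.png

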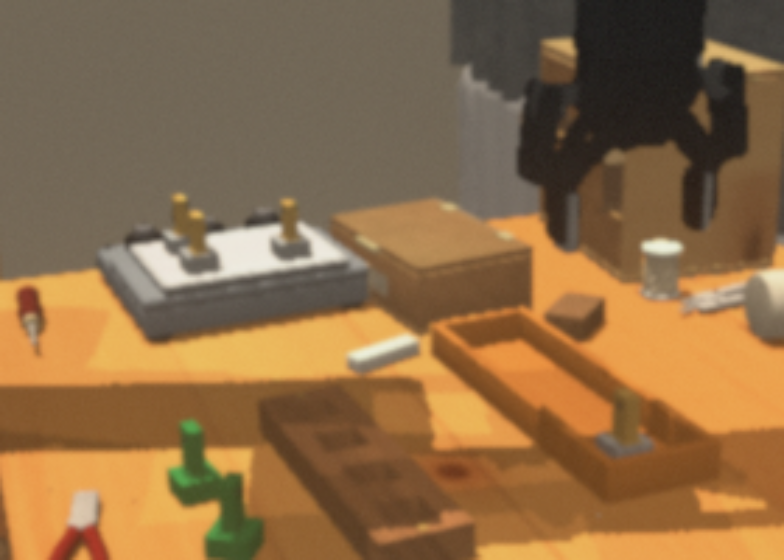

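Die 1 upright in the tray at crop (626,425). Next.

>>> drive_tool(moves=[[0,[6,-1.6,0],0],[0,[12,-3.2,0],0],[0,[18,-4.8,0],0],[0,[24,-6.4,0],0],[0,[30,-8,-0.1],0],[0,[35,-9.4,-0.1],-0.8],[0,[37.6,-10,-0.1],-0.8],[0,[37.6,-10,-0.1],-0.8],[0,[37.6,-10,-0.1],-0.8]])

```text
clock: 51.35
eef_pos: [496.4, 196.3, 143.3]
tcp_rot: [3.134, -0.004, 1.641]
contact_force: [-0.0, -0.5, 0.3]
opening: 0.995
```

```bash
python3 - <<'E'
from h import *
togo((496.7,197.3,71),np.radians(94))
E
```

```text
shift cm [ 0.06 -0.02  7.23] pos [496.4 196.3 143.3] rot [ 3.134 -0.004  1.641] F [-0.  -0.5  0.3] t 51.35 op 0.99 turn deg(about world z) -0.0 -> tool z 0.0; q6 0.30
```

>>> drive_tool(moves=[[0,[0.05,0,3],0],[0,[0.05,0,5.5],0],[0,[0.05,0,6.8],0],[0,[0.05,0,7.2],0],[0,[0.05,0,7.2],0]])

```text
clock: 51.98
eef_pos: [497.3, 196.9, 71.6]
tcp_rot: [3.134, -0.005, 1.64]
contact_force: [0.1, -0.4, -0.0]
opening: 1.002
```

>>> drive_tool(moves=[[0.5,[0,0,0],0],[0.8,[0,0,0],0],[1,[0,0,0],0],[1,[0,0,0],0],[1,[0,0,0],0],[1,[0,0,0],0],[1,[0,0,0],0]])

```text
clock: 52.85
eef_pos: [497.4, 197.0, 71.7]
tcp_rot: [3.134, -0.005, 1.64]
contact_force: [-0.3, 0.1, 4.1]
opening: 0.105
```

>>> drive_tool(moves=[[1,[0,0,-0.3],0],[1,[0,0,-1.5],0],[1,[0,0,-4],0],[1,[0,0,-7.5],0],[1,[0,0,-8],0],[1,[0,0,-8],0],[1,[0,0,-8],0]])

```text
clock: 53.72
eef_pos: [496.1, 196.3, 150.7]
tcp_rot: [3.135, -0.004, 1.64]
contact_force: [0.0, -0.5, -2.3]
opening: 0.105
```

```bash
python3 - <<'E'
from tray import *
togo((615.2,-112.5,130),np.radians(93.2))
tray("pics/t22.png")
f=r.grab_frame("side"); cv2.imwrite("pics/s22.png",cv2.resize(f["color"][100:300,200:480,::-1],None,fx=2.8,fy=2.8))
E
```

```text
shift cm [-31.64   9.72   2.01] pos [496.1 196.3 150.7] rot [ 3.135 -0.004  1.64 ] F [ 0.  -0.5 -2.3] t 53.73 op 0.10 turn deg(about world z) -0.8 -> tool z 0.8; q6 0.30
tray 0.79 [613.8 -83.1] [ 89. 271.] 3.3
```

View pics/s22.png

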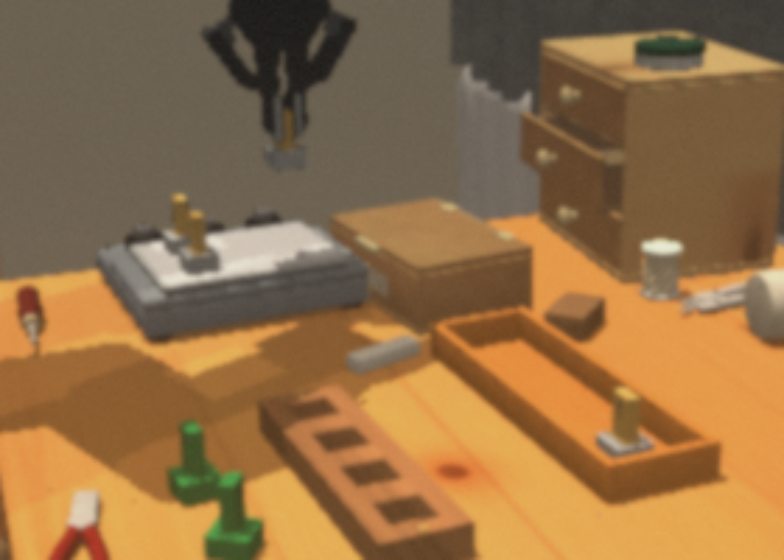

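View pics/t22.png

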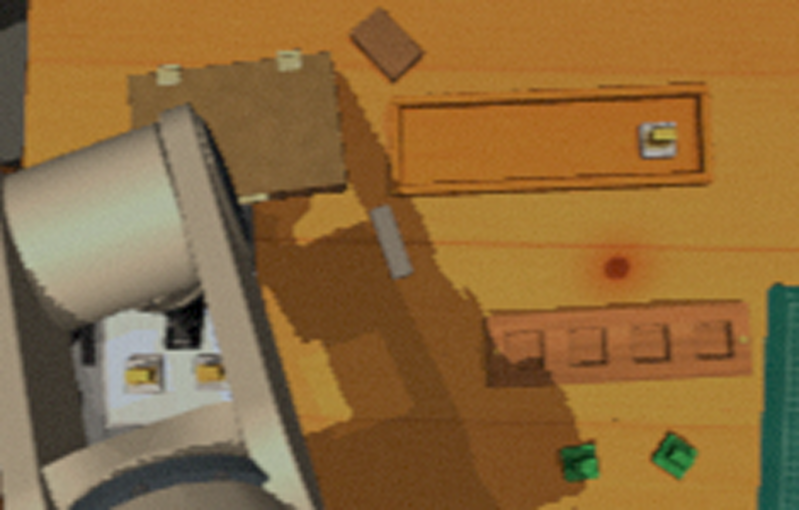

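Tray still at (614,−83); die 1 is centred in its width at crop (658,138). Proceed with die 2.

>>> drive_tool(moves=[[1,[-3,1,0],0],[1,[-8,2.5,0],0],[1,[-13,4,0],0],[1,[-18,5.5,0],0],[1,[-23,7,0.5],0],[1,[-28,8.5,1],0],[1,[-31,9.5,2],0.8],[1,[-31.6,9.7,2],0.8],[1,[-31.6,9.7,2],0.8],[1,[-31.6,9.7,2],0.8]])

```text
clock: 55.12
eef_pos: [614.8, -110.9, 130.2]
tcp_rot: [3.136, -0.005, 1.627]
contact_force: [0.4, 0.5, -0.6]
opening: 0.104
```

```bash
python3 - <<'E'
from tray import *
togo((615.2,-112.5,29),np.radians(93.2))
f=r.grab_frame("side"); cv2.imwrite("pics/s23.png",cv2.resize(f["color"][170:310,330:500,::-1],None,fx=3,fy=3))
E
```

```text
shift cm [-0.21 -0.03 10.12] pos [ 614.8 -110.9  130.2] rot [ 3.136 -0.005  1.627] F [ 0.4  0.5 -0.6] t 55.12 op 0.10 turn deg(about world z) -0.0 -> tool z 0.0; q6 -0.24
```

View pics/s23.png

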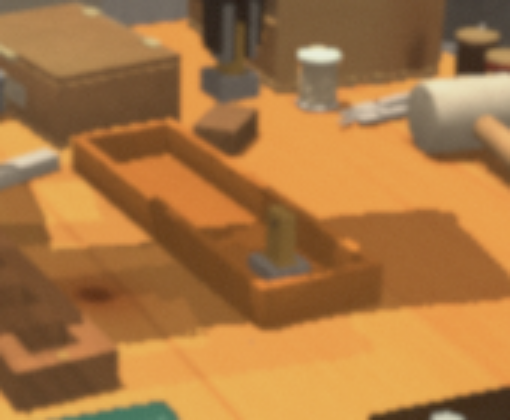

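>>> drive_tool(moves=[[1,[-0.2,0,3],0],[1,[-0.2,0,6.5],0],[1,[-0.2,0,9],0],[1,[-0.2,0,9.8],0],[1,[-0.2,0,10.1],0],[1,[-0.2,0,10.1],0]])

```text
clock: 55.92
eef_pos: [616.2, -112.2, 30.3]
tcp_rot: [3.134, -0.004, 1.628]
contact_force: [-0.4, -0.1, -1.4]
opening: 0.099
```

>>> drive_tool(moves=[[1,[0,0,0.08],0],[1,[0,0,0.12],0],[1,[0,0,0.12],0]])

```text
clock: 56.3
eef_pos: [616.4, -112.3, 29.4]
tcp_rot: [3.134, -0.004, 1.628]
contact_force: [-0.2, 0.3, -0.9]
opening: 0.103
```

>>> drive_tool(moves=[[1,[0,0,0.06],0],[1,[0,0,0.13],0],[1,[0,0,0.18],0],[1,[0,0,0.18],0]])

```text
clock: 56.8
eef_pos: [616.5, -112.4, 28.0]
tcp_rot: [3.133, -0.004, 1.628]
contact_force: [-1.6, -0.5, 5.5]
opening: 0.102
```

>>> drive_tool(moves=[[0.85,[0,0,-0.02],0],[0.75,[0,0,-0.05],0],[0.75,[0,0,-0.1],0],[0.75,[0,0,-2],0],[0.75,[0,0,-5],0],[0.3,[0,0,-9],0],[0,[0,0,-11.5],0],[0,[0,0,-11.5],0],[0,[0,0,-11.5],0]])

```text
clock: 57.92
eef_pos: [615.2, -112.8, 143.0]
tcp_rot: [3.134, -0.004, 1.628]
contact_force: [-0.2, -0.3, 0.3]
opening: 1.003
```

```bash
python3 - <<'E'
from tray import *
togo((415.8,191.6,145),np.radians(94))
f=r.grab_frame("side"); cv2.imwrite("pics/s24.png",cv2.resize(f["color"][100:300,200:480,::-1],None,fx=2.8,fy=2.8))
E
```

```text
shift cm [ 31.53 -18.17  -0.22] pos [ 615.2 -112.8  143. ] rot [ 3.134 -0.004  1.628] F [-0.2 -0.3  0.3] t 57.92 op 1.00 turn deg(about world z) 0.7 -> tool z -0.7; q6 -0.25
```

View pics/s24.png

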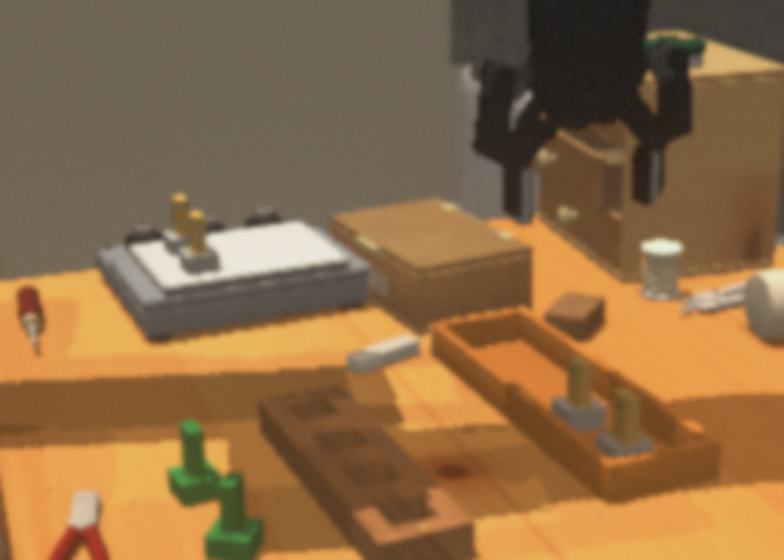

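Two in the tray. Third.

>>> drive_tool(moves=[[0,[5,-2.9,0],0],[0,[10,-5.8,0],0],[0,[15,-8.7,0],0],[0,[20,-11.5,0],0],[0,[25,-14.4,-0.1],0],[0,[30,-17.3,-0.2],-0.7],[0,[31.5,-18.2,-0.2],-0.7],[0,[31.5,-18.2,-0.2],-0.7],[0,[31.5,-18.2,-0.2],-0.7]])

```text
clock: 59.1
eef_pos: [415.3, 190.8, 144.0]
tcp_rot: [3.135, -0.004, 1.64]
contact_force: [-0.1, -0.3, 0.6]
opening: 1.001
```

```bash
python3 - <<'E'
from h import *
togo((415.9,191.7,71),np.radians(94))
E
```

```text
shift cm [0.06 0.02 7.3 ] pos [415.3 190.8 144. ] rot [ 3.135 -0.004  1.64 ] F [-0.1 -0.3  0.6] t 59.10 op 1.00 turn deg(about world z) 0.0 -> tool z -0.0; q6 0.36
```

>>> drive_tool(moves=[[0,[0.05,0,3],0],[0,[0.05,0,5.5],0],[0,[0.05,0,6.8],0],[0,[0.05,0,7.3],0],[0,[0.05,0,7.3],0]])

```text
clock: 59.72
eef_pos: [416.1, 191.4, 71.1]
tcp_rot: [3.135, -0.004, 1.64]
contact_force: [-0.3, 0.4, 1.7]
opening: 0.998
```

>>> drive_tool(moves=[[0.5,[0,0,0],0],[0.8,[0,0,0],0],[1,[0,0,0],0],[1,[0,0,0],0],[1,[0,0,0],0],[1,[0,0,0],0],[1,[0,0,0],0]])

```text
clock: 60.6
eef_pos: [416.1, 191.5, 71.4]
tcp_rot: [3.135, -0.004, 1.64]
contact_force: [-0.5, 0.2, 5.1]
opening: 0.103
```

>>> drive_tool(moves=[[1,[0,0,-0.3],0],[1,[0,0,-1.5],0],[1,[0,0,-4],0],[1,[0,0,-7.5],0],[1,[0,0,-8],0],[1,[0,0,-8],0],[1,[0,0,-8],0]])

```text
clock: 61.48
eef_pos: [414.9, 190.9, 150.5]
tcp_rot: [3.137, -0.003, 1.64]
contact_force: [0.6, -0.2, -1.1]
opening: 0.101
```

```bash
python3 - <<'E'
from tray import *
togo((611.8,-52.5,130),np.radians(93.2))
tray()
f=r.grab_frame("side"); cv2.imwrite("pics/s25.png",cv2.resize(f["color"][100:300,200:480,::-1],None,fx=2.8,fy=2.8))
E
```

```text
shift cm [-25.64  17.96   2.05] pos [414.9 190.9 150.5] rot [ 3.137e+00 -3.000e-03  1.640e+00] F [ 0.6 -0.2 -1.1] t 61.48 op 0.10 turn deg(about world z) -0.7 -> tool z 0.7; q6 0.36
tray 0.73 [614.1 -82. ] [ 87. 268.] 2.7
```

View pics/s25.png

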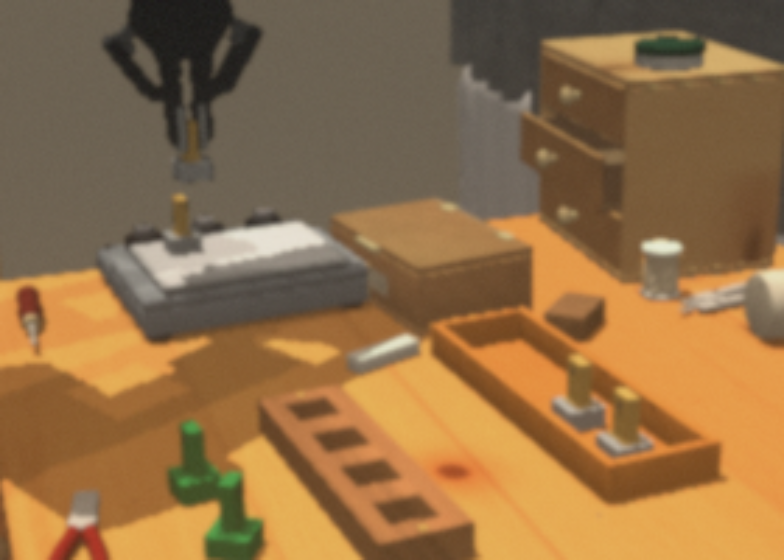

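>>> drive_tool(moves=[[1,[-3,2,0],0],[1,[-7,5,0],0],[1,[-11,7.8,0],0],[1,[-15,10.5,0],0],[1,[-19,13.3,0.5],0],[1,[-23,16.1,1],0],[1,[-25.6,18,2],0.7],[1,[-25.6,18,2],0.7],[1,[-25.6,18,2],0.7]])

```text
clock: 62.75
eef_pos: [611.5, -51.6, 129.9]
tcp_rot: [3.139, -0.004, 1.627]
contact_force: [0.1, -0.3, -1.9]
opening: 0.099
```

```bash
python3 - <<'E'
from tray import *
togo((611.8,-52.5,29),np.radians(93.2))
f=r.grab_frame("side"); cv2.imwrite("pics/s26.png",cv2.resize(f["color"][150:310,310:500,::-1],None,fx=3,fy=3))
E
```

```text
shift cm [-0.13 -0.   10.09] pos [611.5 -51.6 129.9] rot [ 3.139 -0.004  1.627] F [ 0.1 -0.3 -1.9] t 62.75 op 0.10 turn deg(about world z) -0.0 -> tool z 0.0; q6 -0.15
```

View pics/s26.png

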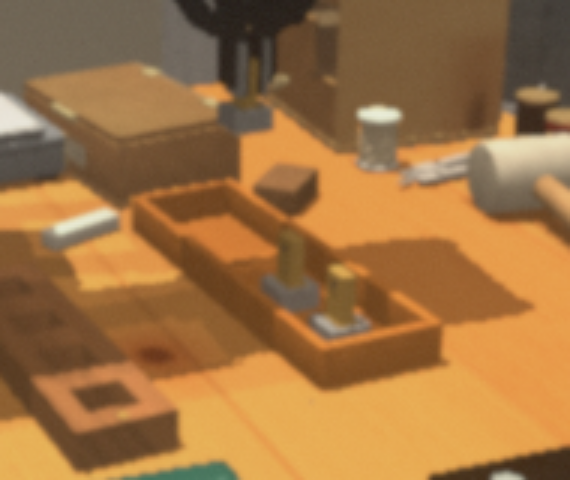

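>>> drive_tool(moves=[[1,[-0.1,0,3],0],[1,[-0.1,0,6.5],0],[1,[-0.1,0,9],0],[1,[-0.1,0,9.8],0],[1,[-0.1,0,10.1],0],[1,[-0.1,0,10.1],0]])

```text
clock: 63.55
eef_pos: [612.5, -51.7, 30.2]
tcp_rot: [3.137, -0.003, 1.628]
contact_force: [0.0, 0.2, -0.7]
opening: 0.104
```

>>> drive_tool(moves=[[1,[0,0,0.08],0],[1,[0,0,0.15],0],[1,[0,0,0.2],0],[1,[0,0,0.2],0]])

```text
clock: 64.05
eef_pos: [612.5, -51.8, 28.2]
tcp_rot: [3.137, -0.003, 1.628]
contact_force: [0.2, 0.7, -2.4]
opening: 0.102
```

>>> drive_tool(moves=[[1,[0,0,0.05],0],[1,[0,0,0.1],0],[1,[0,0,0.1],0]])

```text
clock: 64.42
eef_pos: [612.6, -51.8, 27.7]
tcp_rot: [3.137, -0.003, 1.628]
contact_force: [-2.6, 1.0, 6.1]
opening: 0.104
```

>>> drive_tool(moves=[[0.85,[0,0,-0.02],0],[0.75,[0,0,-0.05],0],[0.75,[0,0,-0.1],0],[0.75,[0,0,-2],0],[0.75,[0,0,-5],0],[0.3,[0,0,-9],0],[0,[0,0,-11.5],0],[0,[0,0,-11.5],0],[0,[0,0,-11.5],0]])

```text
clock: 65.55
eef_pos: [611.7, -52.2, 142.8]
tcp_rot: [3.137, -0.003, 1.628]
contact_force: [-0.5, -0.2, -0.9]
opening: 1.001
```

```bash
python3 - <<'E'
from tray import *
togo((412.0,247.5,145),np.radians(94))
f=r.grab_frame("side"); cv2.imwrite("pics/s27.png",cv2.resize(f["color"][100:300,200:480,::-1],None,fx=2.8,fy=2.8))
E
```

```text
shift cm [ 31.06 -18.22  -0.2 ] pos [611.7 -52.2 142.8] rot [ 3.137e+00 -3.000e-03  1.628e+00] F [-0.5 -0.2 -0.9] t 65.55 op 1.00 turn deg(about world z) 0.7 -> tool z -0.7; q6 -0.15
```

View pics/s27.png

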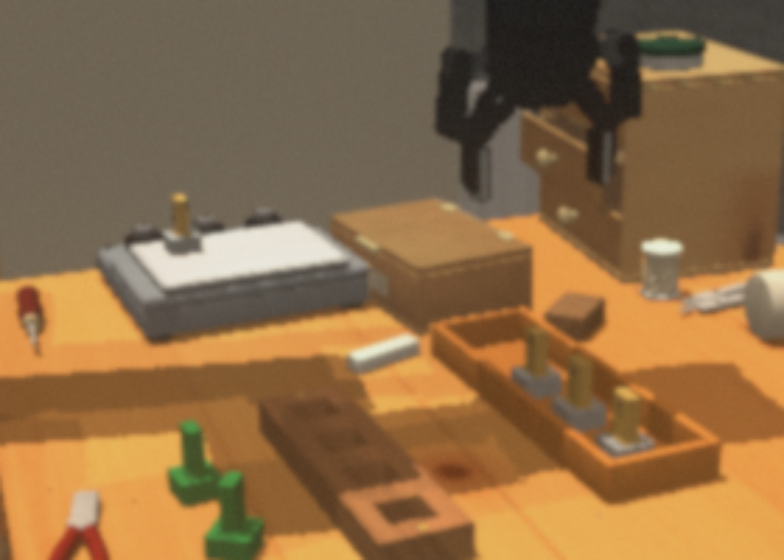

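Three in the tray. Last one.

>>> drive_tool(moves=[[0,[5,-2.9,0],0],[0,[10,-5.8,0],0],[0,[15,-8.7,0],0],[0,[20,-11.5,0],0],[0,[25,-14.4,-0.1],0],[0,[30,-17.5,-0.2],-0.7],[0,[31,-18.2,-0.2],-0.7],[0,[31,-18.2,-0.2],-0.7],[0,[31,-18.2,-0.2],-0.7]])

```text
clock: 66.72
eef_pos: [412.5, 246.0, 144.3]
tcp_rot: [3.138, -0.003, 1.64]
contact_force: [0.3, -0.4, 0.4]
opening: 1.001
```

```bash
python3 - <<'E'
from h import *
togo((412.1,247.5,71),np.radians(94))
E
```

```text
shift cm [ 0.13 -0.05  7.33] pos [412.5 246.  144.3] rot [ 3.138e+00 -3.000e-03  1.640e+00] F [ 0.3 -0.4  0.4] t 66.72 op 1.00 turn deg(about world z) 0.1 -> tool z -0.1; q6 0.46
```

>>> drive_tool(moves=[[0,[0.1,0,3],0],[0,[0.1,-0.05,5.5],0],[0,[0.1,-0.05,6.8],0],[0,[0.1,-0.05,7.3],0],[0,[0.1,-0.05,7.3],0]])

```text
clock: 67.35
eef_pos: [412.5, 247.0, 71.5]
tcp_rot: [3.138, -0.003, 1.639]
contact_force: [-0.2, -0.3, -0.6]
opening: 0.999
```

>>> drive_tool(moves=[[0.5,[0,0,0],0],[0.8,[0,0,0],0],[1,[0,0,0],0],[1,[0,0,0],0],[1,[0,0,0],0],[1,[0,0,0],0],[1,[0,0,0],0]])

```text
clock: 68.22
eef_pos: [412.6, 247.2, 71.8]
tcp_rot: [3.138, -0.003, 1.639]
contact_force: [-0.8, 0.2, 5.3]
opening: 0.101
```

>>> drive_tool(moves=[[1,[0,0,-0.3],0],[1,[0,0,-1.5],0],[1,[0,0,-4],0],[1,[0,0,-7.5],0],[1,[0,0,-8],0],[1,[0,0,-8],0],[1,[0,0,-8],0]])

```text
clock: 69.1
eef_pos: [411.7, 246.5, 150.8]
tcp_rot: [3.139, -0.002, 1.639]
contact_force: [-0.3, 0.2, -1.2]
opening: 0.1
```

```bash
python3 - <<'E'
from tray import *
togo((608.5,7.4,130),np.radians(93.2))
tray()
f=r.grab_frame("side"); cv2.imwrite("pics/s28.png",cv2.resize(f["color"][100:300,200:480,::-1],None,fx=2.8,fy=2.8))
E
```

```text
shift cm [-25.2   18.     2.06] pos [411.7 246.5 150.8] rot [ 3.139e+00 -2.000e-03  1.639e+00] F [-0.3  0.2 -1.2] t 69.10 op 0.10 turn deg(about world z) -0.7 -> tool z 0.7; q6 0.47
tray 0.63 [614.2 -81.8] [ 87. 268.] 3.0
```

View pics/s28.png

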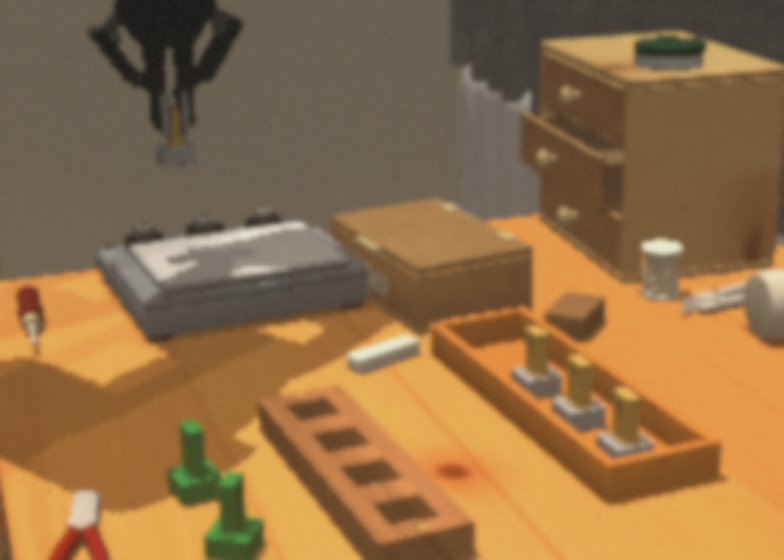

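>>> drive_tool(moves=[[1,[-3,2,0],0],[1,[-7,5,0],0],[1,[-11,7.8,0],0],[1,[-15,10.7,0],0],[1,[-19,13.6,0.5],0],[1,[-23,16.4,1],0],[1,[-25.2,18,2],0.7],[1,[-25.2,18,2],0.7],[1,[-25.2,18,2],0.7]])

```text
clock: 70.38
eef_pos: [607.6, 8.2, 130.0]
tcp_rot: [3.141, -0.003, 1.627]
contact_force: [-0.3, 0.3, -1.3]
opening: 0.102
```

```bash
python3 - <<'E'
from tray import *
togo((608.5,7.4,29),np.radians(93.2))
f=r.grab_frame("side"); cv2.imwrite("pics/s29.png",cv2.resize(f["color"][130:310,290:500,::-1],None,fx=3,fy=3))
E
```

```text
shift cm [-0.11  0.08 10.1 ] pos [607.6   8.2 130. ] rot [ 3.141e+00 -3.000e-03  1.627e+00] F [-0.3  0.3 -1.3] t 70.38 op 0.10 turn deg(about world z) -0.0 -> tool z 0.0; q6 -0.05
```

View pics/s29.png

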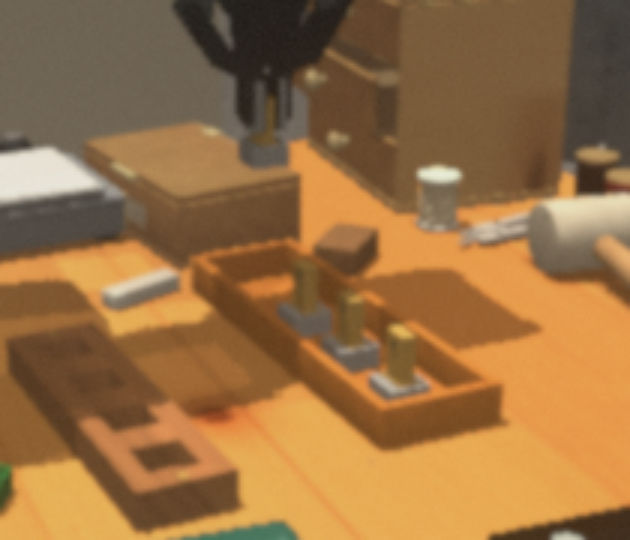

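>>> drive_tool(moves=[[1,[-0.1,0.05,3],0],[1,[-0.1,0.05,6.5],0],[1,[-0.1,0.05,9],0],[1,[-0.1,0.05,9.8],0],[1,[-0.1,0.05,10.1],0],[1,[-0.1,0.05,10.1],0]])

```text
clock: 71.18
eef_pos: [608.9, 8.1, 30.3]
tcp_rot: [3.139, -0.003, 1.628]
contact_force: [0.4, 0.2, -1.4]
opening: 0.102
```

>>> drive_tool(moves=[[1,[0,0,0.08],0],[1,[0,0,0.15],0],[1,[0,0,0.18],0],[1,[0,0,0.18],0]])

```text
clock: 71.68
eef_pos: [608.9, 8.0, 28.5]
tcp_rot: [3.139, -0.003, 1.628]
contact_force: [0.3, 0.1, -1.8]
opening: 0.101
```

>>> drive_tool(moves=[[1,[0,0,0.06],0],[1,[0,0,0.11],0],[1,[0,0,0.11],0]])

```text
clock: 72.05
eef_pos: [609.0, 8.0, 28.1]
tcp_rot: [3.139, -0.003, 1.628]
contact_force: [-2.4, -0.2, 7.4]
opening: 0.107
```

>>> drive_tool(moves=[[0.85,[0,0,-0.02],0],[0.75,[0,0,-0.05],0],[0.75,[0,0,-0.1],0],[0.75,[0,0,-2],0],[0.75,[0,0,-5],0],[0.8,[0,0,-9],0],[1,[0,0,-11.5],0],[1,[0,0,-11.5],0],[1,[0,0,-11.5],0]])

```text
clock: 73.18
eef_pos: [608.4, 7.7, 143.1]
tcp_rot: [3.139, -0.003, 1.628]
contact_force: [-0.5, -0.1, 0.1]
opening: 0.002
```

```bash
python3 - <<'E'
from tray import *
togo((388.7,319.0,143),np.radians(94))
f=r.grab_frame("side"); cv2.imwrite("pics/s30.png",cv2.resize(f["color"][100:300,200:480,::-1],None,fx=2.8,fy=2.8))
E
```

```text
shift cm [ 32.33 -20.17   0.06] pos [608.4   7.7 143.1] rot [ 3.139e+00 -3.000e-03  1.628e+00] F [-0.5 -0.1  0.1] t 73.17 op 0.00 turn deg(about world z) 0.7 -> tool z -0.7; q6 -0.05
```

View pics/s30.png

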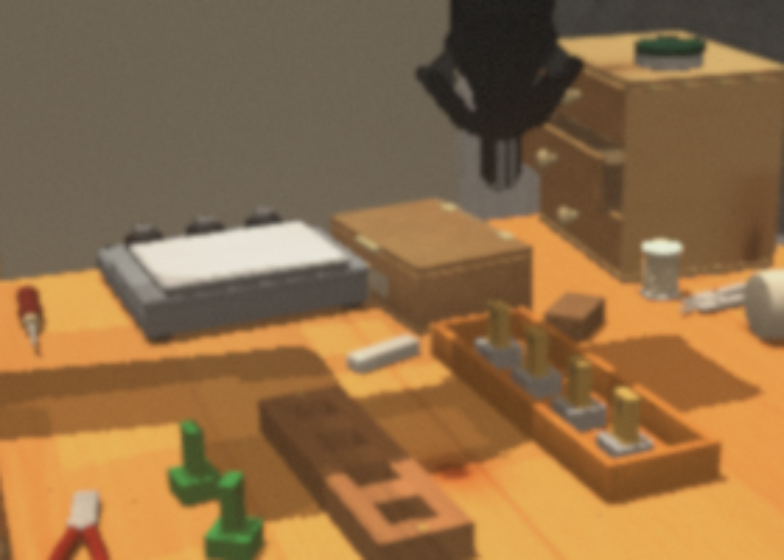

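All four stand in the tray, pan empty. Now the near key again.

>>> drive_tool(moves=[[1,[5,-3.1,0],0],[1,[10,-6.2,0],0],[1,[15,-9.4,0],0],[1,[20,-12.5,0],0],[1,[25,-15.6,0],0],[1,[30,-18.7,0],0],[1,[32.3,-20.2,0],-0.7],[1,[32.3,-20.2,0],-0.7],[1,[32.3,-20.2,0],-0.7]])

```text
clock: 74.35
eef_pos: [388.0, 318.0, 142.6]
tcp_rot: [3.141, -0.002, 1.64]
contact_force: [0.0, 0.2, 0.3]
opening: 0.0
```

```bash
python3 - <<'E'
from h import *
togo((388.7,319.0,55),np.radians(94))
E
```

```text
shift cm [0.08 0.07 8.76] pos [388.  318.  142.6] rot [ 3.141e+00 -2.000e-03  1.640e+00] F [0.  0.2 0.3] t 74.35 op 0.00 turn deg(about world z) 0.0 -> tool z -0.0; q6 0.61
```

>>> drive_tool(moves=[[1,[0.1,0.05,3],0],[1,[0.1,0.05,6],0],[1,[0.1,0.05,8],0],[1,[0.1,0.05,8.7],0],[1,[0.1,0.05,8.7],0],[1,[0.1,0.05,8.7],0]])

```text
clock: 75.1
eef_pos: [389.2, 319.3, 56.3]
tcp_rot: [3.14, -0.002, 1.64]
contact_force: [-0.0, -0.1, 0.7]
opening: 0.001
```

>>> drive_tool(moves=[[1,[0,0,0.2],0],[1,[0,0,0.4],0],[1,[0,0,0.6],0],[1,[0,0,0.8],0],[1,[0,0,0.9],0],[1,[0,0,0.9],0]])

```text
clock: 75.85
eef_pos: [389.3, 319.4, 47.4]
tcp_rot: [3.14, -0.003, 1.64]
contact_force: [-0.3, 0.5, 2.9]
opening: -0.001
```

>>> drive_tool(moves=[[1,[0,0,0.07],0],[1,[0,0,0.13],0],[1,[0,0,0.13],0]])

```text
clock: 76.22
eef_pos: [389.3, 319.5, 46.1]
tcp_rot: [3.14, -0.003, 1.64]
contact_force: [-0.5, 0.6, 3.2]
opening: -0.0
```

>>> drive_tool(moves=[[1,[0,0,-0.5],0],[1,[0,0,-4],0],[1,[0,0,-10],0],[1,[2,-4,-16],0],[1,[5,-7,-20],0],[1,[5,-7,-20],0],[1,[5,-7,-20],0]])

```text
clock: 77.1
eef_pos: [315.5, 363.9, 246.0]
tcp_rot: [3.14, -0.003, 1.641]
contact_force: [0.1, 0.3, -0.6]
opening: -0.001
```

```bash
python3 - <<'E'
from tray import *
togo((388.7,319.0,55))
tray("pics/t31.png")
f=r.grab_frame("side"); cv2.imwrite("pics/s31.png",cv2.resize(f["color"][100:300,200:480,::-1],None,fx=2.8,fy=2.8))
E
```

```text
shift cm [-5.04  6.96 19.1 ] pos [315.5 363.9 246. ] rot [ 3.140e+00 -3.000e-03  1.641e+00] F [ 0.1  0.3 -0.6] t 77.10 op -0.00
tray 0.63 [614.3 -81.7] [ 86. 267.] 3.6
```

View pics/t31.png

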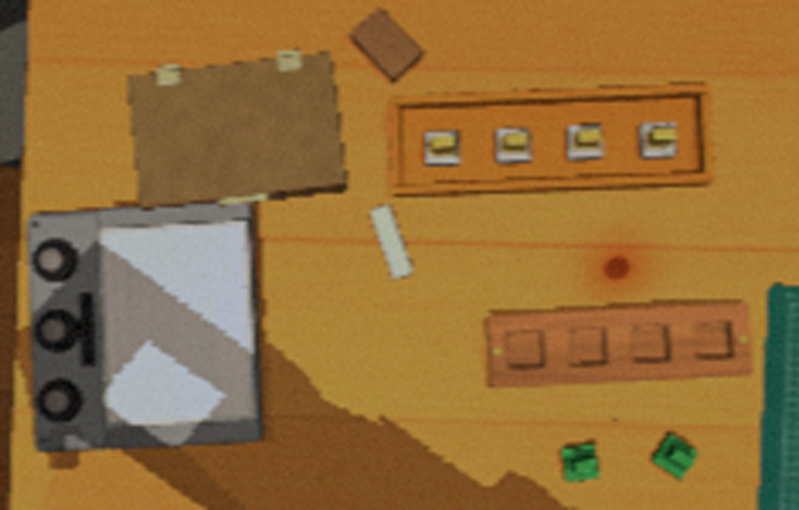

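View pics/s31.png

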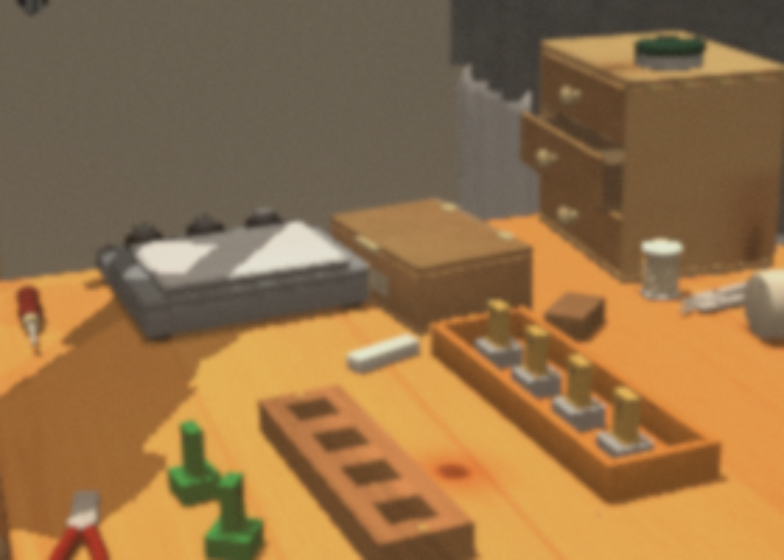

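Four dies stand in the tray, the pan is empty, and the rack, eraser, block and green look-alikes are unmoved. Handing in.

```bash
python3 - <<'E'
from rig import r
print(r.sign_off())
E
```

```text
the job is handed in; nothing more can be done
None
```

The job is handed in at about 77 s of the 210 s allowed. I pressed on, then zero, and moved all four dies from the rack to the pan, where they stood upright in two pairs. I then pressed store, moved them into the pine tray and switched the scale off with the near key.

**Final pictures:** both cameras show four dies upright in the tray and an empty pan. The rack is flat in place, and the eraser, cork block and green look-alikes look unmoved.

**Key presses:** each of the four presses brought the tool down to about z = 46 mm, against a key top of about 51 mm. That is close to 5 mm of travel, with 3 to 10 N at the bottom. I saw no readable display on the scale, so I inferred that the presses counted from depth and force.

**Disturbances:** the tray was knocked about 45 mm towards +y during the first carry to it. I measured its new position before placing any die. I noticed no slackening of the grip.

No check failed or disagreed.

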